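Unload the parts washer: clean valves to the valve board

TASK

Unload the parts washer: lift its lid until it stands upright by itself, swing the prop stay up and lower the lid so that it rests on the stay; only then take every valve out from beneath and stand each one, stem down, in a hole of its own in the wooden valve board. When the last valve is in the board, raise the lid off the stay, fold the stay fully down and lower the lid gently until it is fully shut; never let a valve fall over, and leave the other things on the bench where they are.

Things in the scene. Friction and masses are not known exactly. Their poses are not given: they have to be found in the camera images.
- washer: Red steel bench-top parts washer, drained and dry, bolted to the bench: open sink 380 (its x) by 250 (its y) by 115 high, walls 6 mm, with a hinged lid. Origin: centre of its underside. Its x runs along the lid's hinge, its y from the front (-y) to the hinge (+y). A white drain block inside, 225 by 60, its top 63 above the bench, holds the valves in a row along x (see rack_hole1).
- hinge_mid (a point): Middle of the lid's hinge line: washer (0, 125, 119) mm. The hinge line runs along the washer's x.
- lid (a joint): Angle of the lid (red steel plate, 0.8 kg, 396 along the hinge by 257): 0 shut (level), growing as its front edge rises, stop at 1.52. The hinge is a little stiff: above about 1.40 rad the lid stands by itself; below that it falls unless held. Resting on its stay it reads 1.10 to 1.22. Two catch lips 14 mm high stand under the lid, 118 from the hinge, to sit over the stay.
- lid_handle (a point): Middle of the bar handle on top of the lid: a round bar 12 mm thick, 120 long, parallel to the hinge, 215 mm from the hinge along the lid and 49 mm above the lid's underside (39 mm free between bar and lid). It moves with the lid and turns in the fingers as the lid swings. Lifting a shut lid takes about 6 N here.
- stay (a joint): Angle of the lid's prop stay: 0 folded (level in the sink, pointing to the front), growing as its free end swings up; stop at 1.745, a little past upright (1.57), where its weight keeps it. It swings freely. With the stay at its stop, the lid lowered from above comes to rest with its catch over the stay's bend (stay 1.6 to 1.75). Raise the lid off it before folding it.
- stay_pivot (a point): Pivot of the stay: washer (-130, 50, 91) mm, near the end of the sink nearest the robot, 75 mm in front of the hinge.
- stay_grip (a point): Middle of the stay's grip. The stay is an 8 mm steel rod bent like an L: an arm 137 mm long from the pivot, then a level grip with a black sleeve 10 mm thick and 42 long, parallel to the hinge, pointing away from the robot (washer +x). The grip turns in the fingers as the stay swings. Folded, it lies 24 mm below the sink's rim; stay up and lid at 1.5 rad, 40 mm of room lie between grip and lid.
- rack_hole1 (a point): Mouth of the end hole of the white drain block, the one nearest the stay, level with the block's top (63 mm above the bench). The four 12 mm holes, 40 deep, lie in a row along the washer's x, 55 apart; the row is 180 in front of the hinge and 64 behind the inside of the front wall.
- board: Loose hardwood valve board lying on the bench, 240 (its x) by 80 (its y) by 55 high, 0.8 kg. Origin: centre of its underside. Four round 16 mm holes, 42 deep, in a row along its x, 55 apart, the outer ones 82.5 from the centre.
- valve1: Steel engine valve (mushroom shape, 95 long, 0.13 kg; may be absent): stem 10 mm thick with a bevelled foot 6 mm wide, flat round head 40 across and 7 thick on top. Origin: foot of the stem; its z runs up the stem, head middle at z = 91.5 mm. It starts head up in the drain block, foot 23 mm above the bench; in a hole of the board the foot is 13 mm above the board's underside.
- valve2: Steel engine valve (mushroom shape, 95 long, 0.13 kg; may be absent): stem 10 mm thick with a bevelled foot 6 mm wide, flat round head 40 across and 7 thick on top. Origin: foot of the stem; its z runs up the stem, head middle at z = 91.5 mm. It starts head up in the drain block, foot 23 mm above the bench; in a hole of the board the foot is 13 mm above the board's underside.
- valve3: Steel engine valve (mushroom shape, 95 long, 0.13 kg; may be absent): stem 10 mm thick with a bevelled foot 6 mm wide, flat round head 40 across and 7 thick on top. Origin: foot of the stem; its z runs up the stem, head middle at z = 91.5 mm. It starts head up in the drain block, foot 23 mm above the bench; in a hole of the board the foot is 13 mm above the board's underside.
- valve4: Steel engine valve (mushroom shape, 95 long, 0.13 kg; may be absent): stem 10 mm thick with a bevelled foot 6 mm wide, flat round head 40 across and 7 thick on top. Origin: foot of the stem; its z runs up the stem, head middle at z = 91.5 mm. It starts head up in the drain block, foot 23 mm above the bench; in a hole of the board the foot is 13 mm above the board's underside.
- board_hole1 (a point): Mouth of one hole of the valve board, in its centre, level with the board's top.
- board_hole2 (a point): Mouth of one hole of the valve board, in its centre, level with the board's top.
- board_hole3 (a point): Mouth of one hole of the valve board, in its centre, level with the board's top.
- board_hole4 (a point): Mouth of one hole of the valve board, in its centre, level with the board's top.
- spanner: Bystander, not part of the job: loose open-ended spanner, 190 long, lying flat between washer and board. Origin: centre of its underside.
- spraycan: Bystander, not part of the job: loose spray can, 66 across, 190 high, standing. Origin: centre of its underside.
- mug: Bystander, not part of the job: white mug, 80 across, 95 high. Origin: centre of its underside.
- spring: Bystander, not part of the job: steel valve spring (coil) 34 across, 45 high, standing between washer and board. Origin: centre of its underside.
- tin: Bystander, not part of the job: lidded tin, 90 across, 80 high. Origin: centre of its underside.
- gaskets: Bystander, not part of the job: cardboard box 110 by 110 by 40. Origin: centre of its underside.
- driver: Bystander, not part of the job: screwdriver, 200 long, lying. Origin: centre of its underside.

How it is judged:
On the way, in this order (a step that is already met when the one before it is completed fails the run):
1. the lid rests still on its raised stay, let go by the robot (value of joint lid between 1 and 1.32 rad and value of joint stay above 1.5 rad and velocity of joint lid between -0.05 and 0.05 rad/s and contact force between the fingers and anything else below 0.3 N), for 0.3 s.
2. every valve stands in the valve board while the lid is still on its stay (z of valve1 in the frame of board between 0.005 and 0.025 m and x of valve1 in the frame of board between -0.105 and 0.105 m and y of valve1 in the frame of board between -0.025 and 0.025 m and angle between each of valve1, valve2, valve3, valve4's own z axis and vertical below 0.25 rad and z of valve2 in the frame of board between 0.005 and 0.025 m and x of valve2 in the frame of board between -0.105 and 0.105 m and y of valve2 in the frame of board between -0.025 and 0.025 m and z of valve3 in the frame of board between 0.005 and 0.025 m and x of valve3 in the frame of board between -0.105 and 0.105 m and y of valve3 in the frame of board between -0.025 and 0.025 m and z of valve4 in the frame of board between 0.005 and 0.025 m and x of valve4 in the frame of board between -0.105 and 0.105 m and y of valve4 in the frame of board between -0.025 and 0.025 m and value of joint lid between 1 and 1.32 rad and value of joint stay above 1.5 rad), for 0.2 s.
3. the stay is folded down again, the lid still up (value of joint stay below 0.2 rad and value of joint lid above 1 rad), for 0.1 s.
At the end, for the whole second after the job is handed in: Every valve present stands stem down in the valve board (foot 5 to 25 mm above the board's underside, within the row of holes, leaning less than 0.25 rad) and is at rest; the board lies flat on the bench; the stay is folded (under 0.2 rad) and the lid is shut (under 0.03 rad) (z of valve1 in the frame of board between 0.005 and 0.025 m and x of valve1 in the frame of board between -0.105 and 0.105 m and y of valve1 in the frame of board between -0.025 and 0.025 m and angle between each of valve1, valve2, valve3, valve4's own z axis and vertical below 0.25 rad and z of valve2 in the frame of board between 0.005 and 0.025 m and x of valve2 in the frame of board between -0.105 and 0.105 m and y of valve2 in the frame of board between -0.025 and 0.025 m and z of valve3 in the frame of board between 0.005 and 0.025 m and x of valve3 in the frame of board between -0.105 and 0.105 m and y of valve3 in the frame of board between -0.025 and 0.025 m and z of valve4 in the frame of board between 0.005 and 0.025 m and x of valve4 in the frame of board between -0.105 and 0.105 m and y of valve4 in the frame of board between -0.025 and 0.025 m and linear speed of each of valve1, valve2, valve3, valve4 below 0.03 m/s and value of joint stay below 0.2 rad and value of joint lid below 0.03 rad and angle between board's own z axis and vertical below 0.05 rad and height (world z) of board below 0.01 m); the robot touches nothing.
It fails at once if the lid was let slam shut (reaching the rim faster than 1.5 rad/s) (value of joint lid below 0.12 rad and velocity of joint lid below -1.5 rad/s).
It fails at once if a valve fell over or was laid down (angle between any of valve1, valve2, valve3, valve4's own z axis and vertical above 1 rad).
It fails at once if a valve was drawn from the drain block while the stay was not up (value of joint stay below 1.4 rad and ((z of valve1 in the frame of washer above 0.06 m and horizontal distance between valve1 and washer below 0.15 m) or (z of valve2 in the frame of washer above 0.06 m and horizontal distance between valve2 and washer below 0.15 m) or (z of valve3 in the frame of washer above 0.06 m and horizontal distance between valve3 and washer below 0.15 m) or (z of valve4 in the frame of washer above 0.06 m and horizontal distance between valve4 and washer below 0.15 m))).
It fails at once if one of the other things on the bench was moved more than 40 mm or tipped (distance of any of spanner, spraycan, mug, spring, tin, gaskets, driver from where it was at the start of the episode above 0.04 m or angle between any of spraycan, mug, spring, tin, gaskets's own z axis and vertical above 0.5 rad).
Of valve1, valve2, valve3, valve4 only 2 to 4 are there at a start; the rules pass over those that are not, and their reading is None.
At some moment in a run one of board may be knocked a few centimetres aside while the robot is not near it.
It also fails if it takes over 210 s, if anything falls off the work surface, if the arm or the gripper's body presses on something with over 40 N, if the wrist force passes 120 N, or if a joint passes its speed limit or range.

ROBOT

A 7-joint arm with a two-finger parallel gripper is mounted at the origin on the work surface. World frame = base frame: x ahead of the robot, y to its left, z up, the work surface at z = 0. Lengths are in m, angles in rad, forces in N, time in s.
With the tool pointing down it reaches from about 0.425 to 0.875 m from the base axis. Payload 4.7 kg.
Tool frame: the origin (TCP) lies midway between the tips of the shut fingers; the grasp point (between the pads) lies 19 mm behind it; z points along the fingers, y is the line along which they close (so a half turn about z gives the same grasp; the last joint's range is limited). The gripper opens to 87 mm and grips with 3 to 60 N. Pads are 19 mm wide; open, the fingers measure 117 mm over their backs; the gripper's body (75 mm by 190 mm) begins 51 mm behind the grasp point.
Start: joints at [1.28, 0.321, -0.07, 1.45, 0.023, 1.371, -0.057], TCP at [0.195, -0.62, 0.223] pointing down, gripper open.
Joint ranges: [-2.86, 2.86], [-0.3, 2.09], [-1.38, 1.24], [0.06, 2.45], [-1.56, 4.7], [0.09, 2.05], [-2.69, 2.69]. Speed limits (rad/s): [2.57, 2.57, 3.14, 3.14, 3.14, 3.14, 3.14].

INTERFACE

Orientations are given as a rotation vector (axis times angle).
In Python, from bench import ctrl, cams, monitor, close_job gives the robot as it stands (ctrl), with the cameras (cams), the readings (monitor) and the job as plain functions.
- The arm moves only by the shell command python3 inch.py [FORCE], which reads ROWS from standard input. ROWS is a JSON list of rows, 1 to 20 of them, each written [[dx, dy, dz], turn, opening]: dx, dy, dz in fractions of the full range, 1 being 1 m, then a turn about the tool's z in a scale on which 1.0 is pi rad, then the opening from 0.0 (shut) to 1.0 (fully open); each row is the pose to reach, as a shift and turn from the pose commanded when the command began, along the tool's axes at that moment; what a row does not reach only later rows make up. A row lasts 1/10 s, in which the tool goes at most 0.05 m and 0.15 rad, less where a joint would pass 70% of its speed; a pose out of reach is approached as far as the arm can. The fingers move at their own pace and stop on an object; FORCE is the grip in N (left out, the last holds). Time passes only in rows, so rows that do not move let the fingers close. It prints the time, the measured TCP pose, the force, the opening and the grip force at its end. Shift and turn numbers lie between -1 and 1, and a call with a number outside is refused. Input that does not fit is refused with a message, and nothing moves.
- monitor.get_state(): the state, without advancing time (a new reading comes with each control period).
- cams.get_image(name): name is "scene" or "top"; returns the picture (420x560x3 uint8, red, green, blue); there is no depth.
- cams.camera_model(name): a dict with "vertical_fov" (degrees; the focal length in pixels is half the picture's height over the tangent of half this angle, whatever the lens; pixels are square), "cx", "cy" (the principal point, pixels), "k1" (the pictures are not rectified: a ray, as slopes to the right and down, at radius r is drawn at 1 + k1 r^2 times it, then the intrinsics apply), "rvec" (rotation vector, rad) and "tvec" (3), from world to camera coordinates, as OpenCV has them. Camera axes: x right, y down, z forward; pixel columns grow to the right and rows downward; lengths in m; the calibration is good to about 2 mm. A picture is of the moment at which its call begins. camera_model takes no time and is no camera call.
- close_job(): hands the job in; it is judged then, once.
The state is a dict: "time": time; "joint_positions": joint angles; "qd": joint speeds; "joint_torque": joint torques, N m; "position": TCP position; "tool_rot": TCP orientation; "ft_force": force on the tool from outside, world axes, zero at the start; "torque": the same for the moment, N m; "grip_width": opening from 0.0 (shut) to 1.0 (fully open); "grip_force": force on a finger pad.
Only numpy, scipy, OpenCV 4.12 (cv2) and the standard library are available. Lean on these libraries where they do the work, as an engineer would, in place of code of your own. Each camera call takes 0.05 s, during which the arm holds its last target. There are 200 camera calls.

## Working session

There is one attempt and no reset: what is moved stays moved. The work goes in short steps, Python scripts to look and compute and a shell command to move; the robot and the scene stay as the last step left them, time stands still between calls to the robot, and variables do not carry over. Pictures are saved under pics/ and viewed, at most 14 in all, crops included, and the job is handed in when it is done.

```bash
ls; mkdir -p pics
cat > h.py <<'E'
import numpy as np, cv2
from bench import ctrl, cams, monitor, close_job
def save(n,f,crop=None,s=1):
    im=cams.get_image(n)[:,:,::-1]
    cv2.imwrite(f'pics/{f}_full.png',im)
    if crop: x0,y0,x1,y1=crop; im=im[y0:y1,x0:x1]
    cv2.imwrite(f'pics/{f}.png',cv2.resize(im,None,fx=s,fy=s,interpolation=cv2.INTER_CUBIC))
def cam(n):
    m=cams.camera_model(n);f=210/np.tan(np.radians(m['vertical_fov'])/2)
    R=cv2.Rodrigues(np.array(m['rvec'],float))[0];return f,m['cx'],m['cy'],m['k1'],R,np.array(m['tvec'],float)
def ray(n,p):
    f,cx,cy,k,R,t=cam(n);d=np.array([(p[0]-cx)/f,(p[1]-cy)/f]);u=d.copy()
    for _ in range(20):u=d/(1+k*(u@u))
    return -R.T@t,R.T@np.array([u[0],u[1],1])
def atz(n,p,z):
    o,d=ray(n,p);return o+d*(z-o[2])/d[2]
def tri(a,b):
    (o,d),(q,e)=ray('scene',a),ray('top',b);s=np.linalg.lstsq(np.c_[d,-e],q-o,rcond=None)[0]
    A,B=o+d*s[0],q+e*s[1];return (A+B)/2,np.linalg.norm(A-B)
def proj(n,X):
    f,cx,cy,k,R,t=cam(n);c=R@np.array(X)+t;u=c[:2]/c[2];u=u*(1+k*(u@u));return u*f+[cx,cy]
def tool(X):
    "world displacement target -> tool-axis shift from measured pose"
    s=monitor.get_state();R=cv2.Rodrigues(np.array(s['tool_rot'],float))[0]
    return R.T@(np.array(X)-np.array(s['position']))
E
python3 - <<'E'
from h import *
save('scene','s0',None,1.42);save('top','t0',None,1.42)
s=monitor.get_state();print(s)
print(cv2.Rodrigues(np.array(s['tool_rot'],float))[0].round(3))
for n in('scene','top'):print(cam(n)[0],-cam(n)[4].T@cam(n)[5],cam(n)[4][2])
E
```

```text
bench.py
inch.py
pics
{'time': 0.1, 'joint_positions': array([ 1.28011413,  0.32171476, -0.07007384,  1.45153953,  0.02264732,
        1.37081118, -0.05687863]), 'qd': array([-8.65802609e-05, -3.47184375e-03, -1.19314628e-03, -3.67410349e-03,
       -1.25962381e-03,  2.66041284e-04, -1.32129573e-05]), 'joint_torque': array([-2.42542974e-04, -4.92570734e+01, -4.05293601e-01, -3.13399351e+01,
       -6.39047334e-02,  3.94768640e-02,  1.09449613e-04]), 'position': array([ 0.19483868, -0.6195954 ,  0.22159974]), 'tool_rot': array([-3.10355238e+00, -4.76725532e-01,  6.23259630e-04]), 'ft_force': array([0.75057915, 0.33085199, 0.06222359]), 'torque': array([-0.05578888, -0.02353808,  0.00041075]), 'grip_force': 0.0, 'grip_width': 1.0014535152584327}
[[ 0.954  0.3   -0.001]
 [ 0.3   -0.954  0.002]
 [-0.    -0.002 -1.   ]]
517.0655785337675 [1.26019307 0.39051826 1.27721839] [-0.50170715 -0.33492637 -0.79756772]
441.85307999608676 [ 0.36656875 -0.07446669  1.24249216] [ 0.16349334 -0.02132779 -0.98631387]
```

View pics/s0.png

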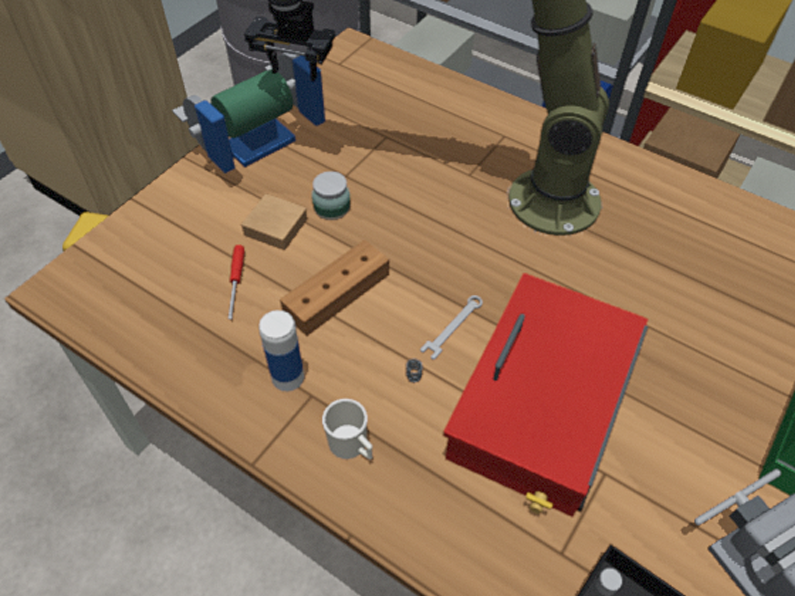

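View pics/t0.png

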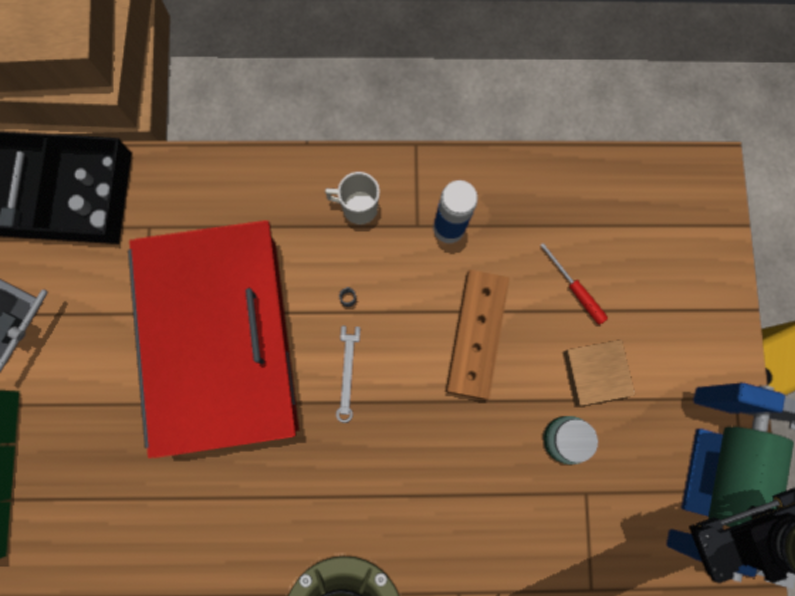

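The scene picture shows the handle from (521,317) to (497,376), and the board holes from (305,301) to (364,259). In the top picture the handle runs (251,291)–(259,361), the holes (487,292)–(472,376), and the lid corners are at (269,222), (296,436), (149,455) and (131,238). All of these are in 1.42x pixels.

```bash
cat > fit.py <<'E'
from h import *
k=1.42
P={'lidFn':((525,275),(296,436)),'lidFf':((449,434),(269,222)),'lidHn':((647,320),(149,455)),'lidHf':((583,495),(131,238)),
'hn':((521,317),(259,361)),'hf':((497,376),(251,291)),
'b1':((305,301),(487,292)),'b2':((325,287),(482,319)),'b3':((345,272),(477,347)),'b4':((364,259),(472,376))}
for n,(a,b) in P.items():
    X,e=tri(np.array(a)/k,np.array(b)/k);print(n,X.round(4),round(e,4), atz('top',np.array(b)/k,X[2]).round(3))
E
python3 fit.py
python3 - <<'E'
from h import *
def enh(f,crop,s):
    im=cv2.imread(f'pics/{f}_full.png');x0,y0,x1,y1=crop;return cv2.resize(im[y0:y1,x0:x1],None,fx=s,fy=s,interpolation=cv2.INTER_CUBIC)
a=enh('s0',(190,160,290,240),4);b=enh('t0',(310,185,365,285),4);c=enh('s0',(310,185,460,360),2);d=enh('t0',(85,150,215,325),2)
o=np.zeros((600,790,3),np.uint8);o[0:320,0:400]=a
o[:400,410:630]=b
cv2.imwrite('pics/c1.png',o[:400,:640])
o[:]=0;cs=cv2.resize(enh('s0',(310,185,460,360),1),None,fx=2.6,fy=2.6,interpolation=cv2.INTER_CUBIC);o[:cs.shape[0],:cs.shape[1]]=cs
ct=cv2.resize(enh('t0',(85,150,215,325),1),None,fx=2.6,fy=2.6,interpolation=cv2.INTER_CUBIC);o[:ct.shape[0],400:400+ct.shape[1]]=ct
cv2.imwrite('pics/c2.png',o[:460])
E
```

```text
lidFn [0.3362 0.0804 0.1165] 0.0072 [0.338 0.077 0.117]
lidFf [0.7267 0.1389 0.1165] 0.0119 [0.729 0.134 0.116]
lidHn [0.3071 0.3313 0.1255] 0.0027 [0.308 0.33  0.126]
lidHf [0.697  0.3843 0.1255] 0.0009 [0.697 0.384 0.126]
hn [0.4658 0.137  0.1636] 0.0019 [0.466 0.136 0.164]
hf [0.592  0.1589 0.1446] 0.0037 [0.593 0.157 0.145]
b1 [ 0.6066 -0.2784  0.0531] 0.0024 [ 0.607 -0.28   0.053]
b2 [ 0.5537 -0.2669  0.053 ] 0.0025 [ 0.554 -0.268  0.053]
b3 [ 0.4991 -0.255   0.0564] 0.0027 [ 0.5   -0.256  0.056]
b4 [ 0.4443 -0.2444  0.0532] 0.0024 [ 0.445 -0.245  0.053]
```

View pics/c1.png

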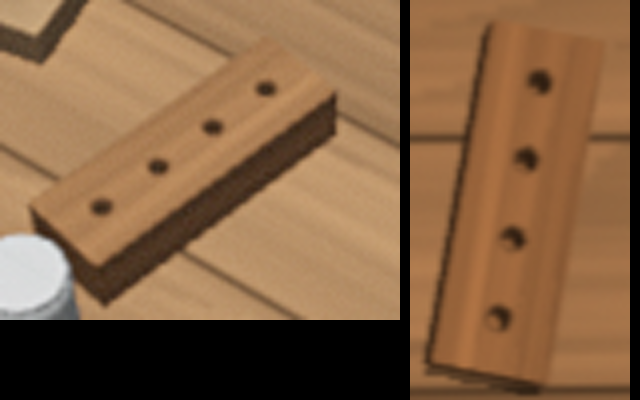

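View pics/c2.png

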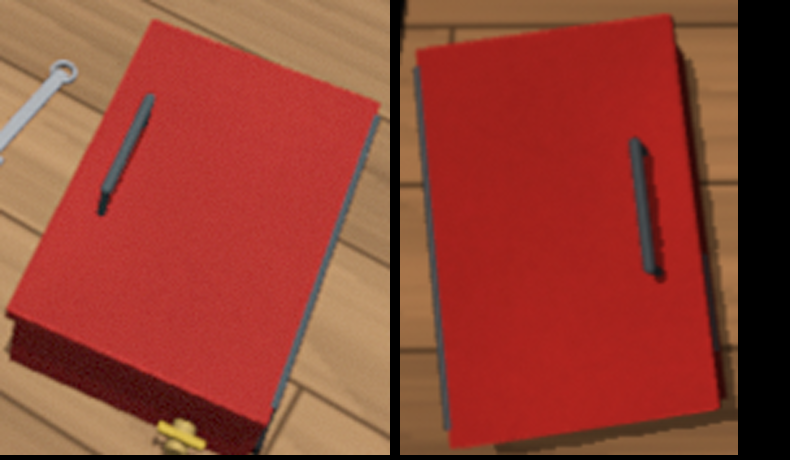

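The crops give finer pixels: handle ends at (149,97) and (105,190) in scene and (634,142) and (652,270) in top. The lid corners and all four holes are sharp in both views.

```bash
cat > fit.py <<'E'
from h import *
from scipy.optimize import least_squares
S=lambda x,y:np.array([310+x/2.6,185+y/2.6]); T=lambda x,y:np.array([85+(x-400)/2.6,150+y/2.6])
s4=lambda x,y:np.array([190+x/4,160+y/4]); t4=lambda x,y:np.array([310+(x-410)/4,185+y/4])
P={'Fn':(S(155,20),T(718,406)),'Ff':(S(8,314),T(670,15)),'Hn':(S(378,103),T(452,446)),'Hf':(S(270,422),T(417,50)),
'hn':(S(149,97),T(652,270)),'hf':(S(105,190),T(634,142)),
'b1':(s4(101,207),t4(540,82)),'b2':(s4(158,166),t4(527,159)),'b3':(s4(212,127),t4(513,238)),'b4':(s4(265,89),t4(499,318))}
for n,(a,b) in P.items():
    X,e=tri(a,b);print(n,X.round(4),round(e,4))
loc={'Fn':(-.198,-.132,.121),'Ff':(.198,-.132,.121),'Hn':(-.198,.125,.121),'Hf':(.198,.125,.121),'hn':(-.06,-.09,.168),'hf':(.06,-.09,.168)}
def W(p,l):
    c,s=np.cos(p[2]),np.sin(p[2]);return np.array([p[0]+c*l[0]-s*l[1],p[1]+s*l[0]+c*l[1],l[2]])
def res(p):
    r=[]
    for n,l in loc.items():
        X=W(p,l);X[2]+=p[3];r+=[proj('scene',X)-P[n][0],proj('top',X)-P[n][1]]
    return np.concatenate(r)
f=least_squares(res,[.52,.23,.14,0],loss='soft_l1');print('washer',f.x.round(4));print(f.fun.round(1))
lb={f'b{i+1}':(.0825-.055*i,0,.055) for i in range(4)}
def rb(p):
    r=[]
    for n,l in lb.items():
        X=W(p,l);X[2]+=p[3];r+=[proj('scene',X)-P[n][0],proj('top',X)-P[n][1]]
    return np.concatenate(r)
g=least_squares(rb,[.52,-.26,-.2,0]);print('board',g.x.round(4),g.fun.round(1))
for n,l in loc.items():print(n,W(f.x,l).round(4))
for n,l in dict(hinge=(0,.125,.119),handle=(0,-.09,.164),pivot=(-.13,.05,.091),grip0=(-.13+.021,.05-.137,.091),h1=(-.0825,-.055,.063),h4=(.0825,-.055,.063)).items():print(n,W(f.x,l).round(4))
E
python3 fit.py
```

```text
Fn [0.3391 0.0813 0.1245] 0.0053
Ff [0.7299 0.1366 0.1173] 0.0035
Hn [0.3047 0.3304 0.1256] 0.0014
Hf [0.6916 0.3874 0.1266] 0.005
hn [0.4662 0.1374 0.1686] 0.0023
hf [0.5884 0.1565 0.1697] 0.0004
b1 [ 0.6065 -0.2766  0.0554] 0.0027
b2 [ 0.5527 -0.2655  0.0561] 0.0033
b3 [ 0.499  -0.2548  0.0553] 0.0024
b4 [ 0.4451 -0.2439  0.0549] 0.0021
washer [0.5149 0.2369 0.146  0.0008]
[-2.1 -0.2  0.7  0.8 -1.2 -1.2 -0.3 -0.3  0.4  0.1 -0.4  1.6 -1.   1.6
 -1.   0.5 -0.3  0.9 -1.1 -0.8  0.1 -0.1 -0.   0.5]
board [ 5.259e-01 -2.604e-01 -2.004e-01  4.000e-04] [-0.5 -0.1 -0.4  0.2 -0.6 -0.  -0.5  0.3 -0.4 -0.1 -0.4  0.2 -0.3 -0.2
 -0.3  0.2]
Fn [0.3382 0.0775 0.121 ]
Ff [0.73   0.1351 0.121 ]
Hn [0.3009 0.3318 0.121 ]
Hf [0.6926 0.3894 0.121 ]
hn [0.4687 0.1391 0.168 ]
hf [0.5874 0.1566 0.168 ]
hinge [0.4967 0.3606 0.119 ]
handle [0.528  0.1479 0.164 ]
pivot [0.379  0.2675 0.091 ]
grip0 [0.4197 0.135  0.091 ]
h1 [0.4413 0.1705 0.063 ]
h4 [0.6046 0.1945 0.063 ]
```

```bash
cat > t.py <<'E'
"usage: t.py yaw(world of tool x) frame x y z [frame x y z ...]; frame W world, w washer, b board; prints tool shift & turn"
import sys,json; from h import *
WP=[.5149,.2369,.146]; BP=json.load(open('board.json'))
def Wd(p,l):
    c,s=np.cos(p[2]),np.sin(p[2]);return np.array([p[0]+c*l[0]-s*l[1],p[1]+s*l[0]+c*l[1],l[2]])
if __name__=='__main__':
    s=monitor.get_state();R=cv2.Rodrigues(np.array(s['tool_rot'],float))[0];yaw=np.arctan2(R[1,0],R[0,0])
    off=dict(w=WP[2],b=BP[2],W=0);y=sys.argv[1];ty=(off[y[0]]+float(y[1:] or 0)) if y[0] in off else float(y)
    turn=yaw-ty; turn=(turn+np.pi/2)%np.pi-np.pi/2
    print('pos',s['position'].round(4),'yaw',round(yaw,3),'turn',round(turn,3),'j7',round(s['joint_positions'][6],2))
    a=sys.argv[2:]
    for i in range(0,len(a),4):
        l=[float(v) for v in a[i+1:i+4]];X=l if a[i]=='W' else Wd(WP if a[i]=='w' else BP,l)
        print(a[i:i+4],np.round(X,4),tool(X).round(4))
E
echo '[0.5259,-0.2604,-0.2004]'>board.json
python3 t.py w W .5 -.25 .3 w 0 -.09 .26 w 0 -.09 .156
```

```text
pos [ 0.1948 -0.6196  0.2216] yaw 0.305 turn 0.159 j7 -0.06
['W', '.5', '-.25', '.3'] [ 0.5  -0.25  0.3 ] [ 0.402  -0.2611 -0.078 ]
['w', '0', '-.09', '.26'] [0.528  0.1479 0.26  ] [ 0.5481 -0.6321 -0.0374]
['w', '0', '-.09', '.156'] [0.528  0.1479 0.156 ] [ 0.5481 -0.632   0.0666]
```

The rows are not in the units I measure in: turns go in shares of pi rad. I convert before sending: 0.05 rad / 3.1416 = 0.0159.

```bash
echo '[[[0,0,-0.04],0,0.5],[[0.04,-0.02,-0.078],0,0.5],[[0.08,-0.05,-0.078],0,0.45],[[0.12,-0.08,-0.078],0,0.45],[[0.16,-0.1,-0.078],0,0.45],[[0.2,-0.13,-0.078],0.0159,0.45],[[0.24,-0.16,-0.078],0.0318,0.45],[[0.28,-0.18,-0.078],0.0509,0.45],[[0.32,-0.21,-0.078],0.0509,0.45],[[0.36,-0.235,-0.078],0.0509,0.45],[[0.4,-0.26,-0.078],0.0509,0.45],[[0.42,-0.3,-0.078],0.0509,0.45],[[0.437,-0.34,-0.07],0.0509,0.45],[[0.454,-0.385,-0.06],0.0509,0.45],[[0.47,-0.43,-0.05],0.0509,0.45],[[0.487,-0.475,-0.04],0.0509,0.45],[[0.504,-0.52,-0.037],0.0509,0.45],[[0.522,-0.565,-0.037],0.0509,0.45],[[0.54,-0.61,-0.037],0.0509,0.45],[[0.548,-0.632,-0.037],0.0509,0.45]]' | python3 inch.py 20; echo '[[[0,0,0],0,0.45],[[0,0,0],0,0.45]]' | python3 inch.py; python3 t.py w w 0 -.09 .26 w 0 -.09 .156
```

```text
time: 2.1
position: [0.5269, 0.1528, 0.2595]
tool_rot: [-3.13, -0.237, 0.0]
ft_force: [0.5, -0.3, 0.2]
grip_width: 0.447
grip_force: 0.0
time: 2.3
position: [0.5278, 0.1471, 0.259]
tool_rot: [3.133, 0.229, -0.002]
ft_force: [1.3, -0.2, -0.1]
grip_width: 0.453
grip_force: 0.0
pos [0.5278 0.1471 0.259 ] yaw 0.146 turn -0.0 j7 -1.82
['w', '0', '-.09', '.26'] [0.528  0.1479 0.26  ] [ 0.0003 -0.0007 -0.001 ]
['w', '0', '-.09', '.156'] [0.528  0.1479 0.156 ] [ 0.0004 -0.0008  0.103 ]
```

```bash
echo '[[[0,-0.001,0.03],0,0.45],[[0,-0.001,0.06],0,0.45],[[0,-0.001,0.085],0,0.45],[[0,-0.001,0.103],0,0.45],[[0,-0.001,0.103],0,0.45]]' | python3 inch.py
python3 - <<'E'
from h import *
save('scene','s1',(290,150,470,330),3)
E
```

```text
time: 2.8
position: [0.5263, 0.1451, 0.1536]
tool_rot: [3.132, 0.222, -0.009]
ft_force: [0.1, 0.3, -0.7]
grip_width: 0.448
grip_force: 0.0
```

View pics/s1.png

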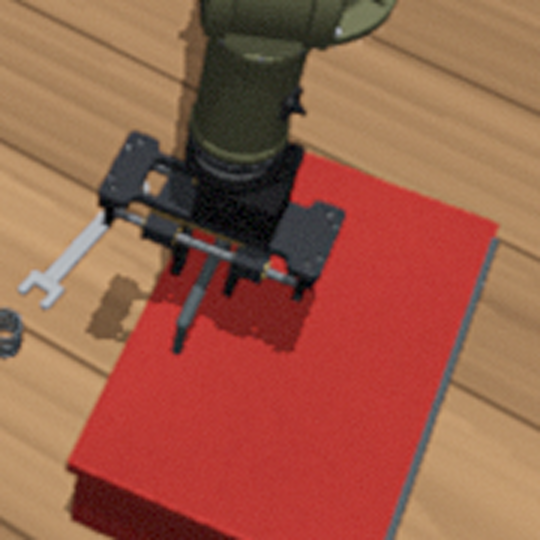

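The picture shows the two fingers, near (178,262) and (232,285), straddling the bar.

```bash
echo '[[[0,0,0],0,0.3],[[0,0,0],0,0.1],[[0,0,0],0,0.05],[[0,0,0],0,0.05],[[0,0,0],0,0.05]]' | python3 inch.py 25; python3 -c "
import numpy as np
for t in [.2,.4,.6,.8,1,1.1,1.16,1.2,1.3,1.35,1.4,1.45,1.48,1.5]:
    c,s=np.cos(t),np.sin(t);print(t,'dy %.4f dz %.4f'%(-(.215*(1-c)+.049*s),-(.215*s-.049*(1-c))))"; python3 t.py w w 0 -.09 .156
```

```text
time: 3.35
position: [0.5284, 0.1477, 0.1571]
tool_rot: [3.132, 0.227, 0.001]
ft_force: [0.3, -2.2, 2.0]
grip_width: 0.127
grip_force: 25.0
0.2 dy -0.0140 dz -0.0417
0.4 dy -0.0361 dz -0.0799
0.6 dy -0.0652 dz -0.1128
0.8 dy -0.1004 dz -0.1394
1 dy -0.1401 dz -0.1584
1.1 dy -0.1611 dz -0.1648
1.16 dy -0.1741 dz -0.1677
1.2 dy -0.1828 dz -0.1691
1.3 dy -0.2047 dz -0.1713
1.35 dy -0.2157 dz -0.1715
1.4 dy -0.2267 dz -0.1712
1.45 dy -0.2377 dz -0.1703
1.48 dy -0.2443 dz -0.1696
1.5 dy -0.2487 dz -0.1689
pos [0.5284 0.1477 0.1571] yaw 0.145 turn -0.001 j7 -1.87
['w', '0', '-.09', '.156'] [0.528  0.1479 0.156 ] [-0.0003 -0.0002  0.0011]
```

```bash
echo '[[[0,-0.006,-0.02],0,0],[[0,-0.014,-0.042],0,0],[[0,-0.024,-0.061],0,0],[[0,-0.036,-0.08],0,0],[[0,-0.05,-0.097],0,0],[[0,-0.065,-0.113],0,0],[[0,-0.082,-0.127],0,0],[[0,-0.1,-0.139],0,0],[[0,-0.12,-0.15],0,0],[[0,-0.14,-0.158],0,0],[[0,-0.14,-0.158],0,0]]' | python3 inch.py; python3 t.py w w 0 -.09 .156
```

```text
time: 4.45
position: [0.5092, 0.2873, 0.3191]
tool_rot: [3.132, 0.228, 0.011]
ft_force: [-1.1, -7.4, 14.9]
grip_width: 0.126
grip_force: 25.0
pos [0.5092 0.2873 0.3191] yaw 0.145 turn -0.001 j7 -2.11
['w', '0', '-.09', '.156'] [0.528  0.1479 0.156 ] [-0.0027  0.1403  0.1634]
```

```bash
echo '[[[0,-0.01,-0.006],0,0],[[0,-0.021,-0.01],0,0],[[0,-0.032,-0.013],0,0],[[0,-0.043,-0.015],0,0],[[0,-0.054,-0.016],0,0],[[0,-0.065,-0.017],0,0],[[0,-0.076,-0.017],0,0],[[0,-0.087,-0.017],0,0],[[0,-0.097,-0.0165],0,0],[[0,-0.104,-0.0155],0,0],[[0,-0.107,-0.015],0,0],[[0,-0.107,-0.015],0,0]]' | python3 inch.py; python3 t.py w w 0 -.09 .156
python3 - <<'E'
from h import *
save('scene','s2');save('top','t2')
a=cv2.imread('pics/s2_full.png')[130:400,230:560];b=cv2.imread('pics/t2_full.png')[120:390,50:300]
cv2.imwrite('pics/v2.png',cv2.resize(np.hstack([a,b]),None,fx=1.37,fy=1.37,interpolation=cv2.INTER_CUBIC))
E
```

```text
time: 5.65
position: [0.494, 0.3938, 0.3298]
tool_rot: [-3.131, -0.226, -0.006]
ft_force: [5.5, 1.5, 0.7]
grip_width: 0.127
grip_force: 25.0
pos [0.494  0.3938 0.3298] yaw 0.144 turn -0.002 j7 -2.32
['w', '0', '-.09', '.156'] [0.528  0.1479 0.156 ] [-0.0024  0.2486  0.1734]
```

View pics/v2.png

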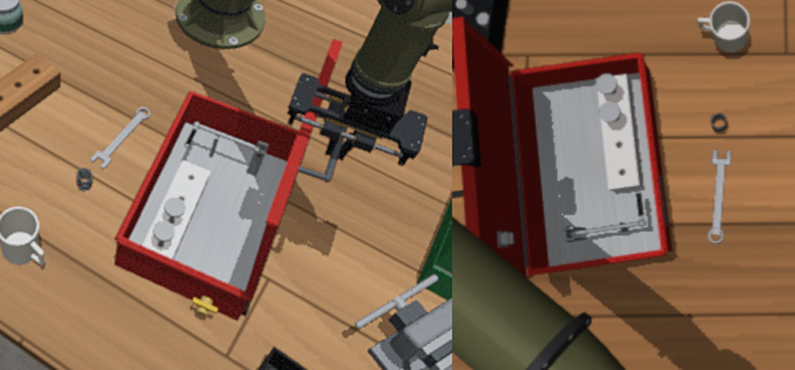

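Both valves are in the far holes 3 and 4, the lid stands at about 1.5 rad, and the stay lies folded near the robot end. I'll release the handle and back off.

```bash
echo '[[[0,0,0],0,0.3],[[0,0,0],0,0.4],[[0,0,0],0,0.42],[[0,0,-0.03],0,0.42],[[0,0,-0.06],0,0.42],[[0,0,-0.09],0,0.42],[[0,0,-0.11],0,0.42],[[0,0,-0.11],0,0.42]]' | python3 inch.py ; python3 t.py w+1.571 w 0 -.09 .43 w -.11 -.091 .22 w -.11 -.091 .08
```

```text
time: 6.55
position: [0.4919, 0.3941, 0.4425]
tool_rot: [-3.13, -0.229, -0.004]
ft_force: [-0.2, 0.4, 0.4]
grip_width: 0.418
grip_force: 0.0
pos [0.4919 0.3941 0.4425] yaw 0.146 turn 1.571 j7 -2.32
['w', '0', '-.09', '.43'] [0.528  0.1479 0.43  ] [-2.000e-04  2.489e-01  1.160e-02]
['w', '-.11', '-.091', '.22'] [0.4193 0.1309 0.22  ] [-0.1108  0.2507  0.2212]
['w', '-.11', '-.091', '.08'] [0.4193 0.1309 0.08  ] [-0.1113  0.2512  0.3612]
```

Run:
```python
from h import *
save('scene','s3');save('top','t3')
a=cv2.imread('pics/s3_full.png')[205:265,350:430];b=cv2.imread('pics/t3_full.png')[240:310,115:195]
a=cv2.resize(a,None,fx=4.8,fy=4.8,interpolation=cv2.INTER_CUBIC);b=cv2.resize(b,None,fx=4.8,fy=4.8,interpolation=cv2.INTER_CUBIC)
o=np.zeros((340,790,3),np.uint8);o[:288,:384]=a;o[:336,400:784]=b;cv2.imwrite('pics/v3.png',o)
```

```text
(no output)
```

View pics/v3.png

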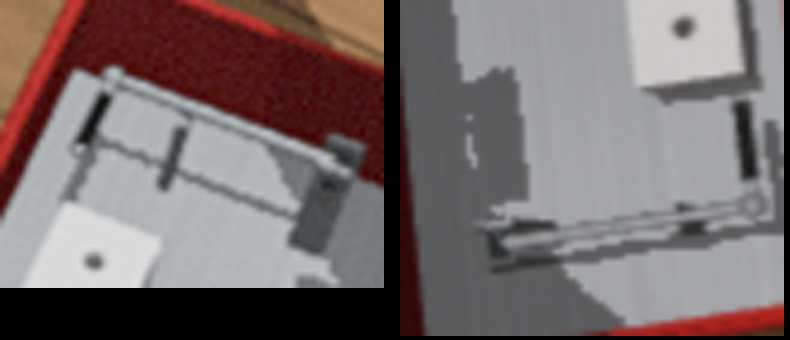

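Scene crop: bend at (112,76), sleeve from (107,95) to (83,142). Top crop: bend at (753,205), sleeve from (751,180) to (741,102).

Run:
```python
from h import *; from t import WP
S=lambda x,y:np.array([350+x/4.8,205+y/4.8]);T=lambda x,y:np.array([115+(x-400)/4.8,240+y/4.8])
c,s=np.cos(WP[2]),np.sin(WP[2])
for n,a,b in (('bend',(112,76),(753,205)),('s0',(107,95),(751,180)),('s1',(83,142),(741,102))):
    X,e=tri(S(*a),T(*b));d=X[:2]-WP[:2];print(n,X.round(4),round(e,4),'washer',(c*d[0]+s*d[1]).round(4),(-s*d[0]+c*d[1]).round(4))
```

```text
bend [0.3989 0.1326 0.0949] 0.0014 washer -0.1299 -0.0863
s0 [0.4118 0.1353 0.0928] 0.0035 washer -0.1168 -0.0855
s1 [0.4532 0.1408 0.0984] 0.0039 washer -0.075 -0.0861
```

Converted, 1.571 rad / 3.1416 = 0.5001.

```bash
echo '[[[0,0.03,0],0,0.42],[[0,0.06,0],0,0.42],[[0,0.1,0],0,0.42],[[-0.02,0.14,0],0,0.42],[[-0.04,0.18,0],0.0382,0.5],[[-0.06,0.22,0.01],0.0828,0.6],[[-0.08,0.249,0.02],0.1273,0.7],[[-0.103,0.249,0.04],0.1751,0.8],[[-0.103,0.249,0.06],0.2228,0.9],[[-0.103,0.249,0.09],0.2706,1],[[-0.103,0.249,0.12],0.3183,1],[[-0.103,0.249,0.15],0.3629,1],[[-0.103,0.249,0.18],0.4074,1],[[-0.103,0.249,0.21],0.452,1],[[-0.103,0.249,0.22],0.4997,1],[[-0.103,0.249,0.22],0.5001,1],[[-0.103,0.249,0.22],0.5001,1]]' | python3 inch.py ; python3 t.py w+1.571 w -.102 -.089 .22 w -.102 -.089 .075
```

```text
time: 8.35
position: [0.4421, 0.0718, 0.2044]
tool_rot: [-2.437, 1.88, 0.109]
ft_force: [0.1, -0.0, 0.6]
grip_width: 0.998
grip_force: 0.0
pos [0.4421 0.0718 0.2044] yaw -1.314 turn 0.111 j7 -2.69
['w', '-.102', '-.089', '.22'] [0.4269 0.134  0.22  ] [-0.0652 -0.0012 -0.0095]
['w', '-.102', '-.089', '.075'] [0.4269 0.134  0.075 ] [-0.0516 -0.0004  0.1348]
```

Converted, -2.7 rad / 3.1416 = -0.8594.

```bash
echo '[[[0,0,-0.03],0,1],[[0,0,-0.06],-0.0477,1],[[0,0,-0.08],-0.0955,1],[[0,0,-0.08],-0.1432,1],[[0,0,-0.08],-0.191,1],[[0,0,-0.08],-0.2387,1],[[0,0,-0.08],-0.2865,1],[[0,0,-0.08],-0.3342,1],[[0,0,-0.08],-0.382,1],[[0,0,-0.08],-0.4297,1],[[0,0,-0.08],-0.4775,1],[[0,0,-0.08],-0.5252,1],[[0,0,-0.08],-0.573,1],[[0,0,-0.08],-0.6207,1],[[0,0,-0.08],-0.6685,1],[[0,0,-0.08],-0.7162,1],[[0,0,-0.08],-0.7639,1],[[0,0,-0.08],-0.8117,1],[[0,0,-0.08],-0.8594,1],[[0,0,-0.08],-0.8594,1]]' | python3 inch.py ; python3 t.py w+1.571 w -.102 -.089 .22 w -.102 -.089 .075
```

```text
time: 10.35
position: [0.4442, 0.0664, 0.2858]
tool_rot: [-2.348, -1.963, -0.071]
ft_force: [-0.5, 1.5, -0.6]
grip_width: 1.005
grip_force: 0.0
pos [0.4442 0.0664 0.2858] yaw 1.391 turn -0.326 j7 -0.17
['w', '-.102', '-.089', '.22'] [0.4269 0.134  0.22  ] [ 0.0575 -0.0268  0.072 ]
['w', '-.102', '-.089', '.075'] [0.4269 0.134  0.075 ] [ 0.0449 -0.0221  0.2163]
```

The rows are not in the units I measure in: turns go in shares of pi rad. I convert before sending: -0.326 rad / 3.1416 = -0.1038.

```bash
echo '[[[0.03,0,0],0,1],[[0.06,0,0],-0.0318,1],[[0.06,0,0],-0.0637,1],[[0.06,0,0],-0.1038,1],[[0.06,0,0],-0.1038,1]]' | python3 inch.py
python3 - <<'E'
from h import *
s=monitor.get_state();print(cv2.Rodrigues(np.array(s['tool_rot'],float))[0].round(3),s['joint_positions'].round(3),s['position'])
E
python3 t.py w+1.571 w -.102 -.089 .18 w -.102 -.089 .077
```

```text
pos [0.4553 0.1253 0.2916] yaw 1.716 turn -0.001 j7 -0.01
['w', '-.102', '-.089', '.18'] [0.4269 0.134  0.18  ] [ 0.0024 -0.0266  0.1124]
['w', '-.102', '-.089', '.077'] [0.4269 0.134  0.077 ] [-0.0071 -0.0264  0.2149]
```

```bash
echo '[[[0.001,-0.013,0.03],0,1],[[0.002,-0.026,0.06],0,1],[[0.002,-0.026,0.09],0,1],[[0.002,-0.026,0.112],0,1],[[-0.001,-0.026,0.14],0,1],[[-0.003,-0.026,0.17],0,1],[[-0.005,-0.026,0.195],0,1],[[-0.007,-0.026,0.215],0,1],[[-0.007,-0.026,0.215],0,1],[[-0.007,-0.026,0.215],0,1]]' | python3 inch.py; python3 t.py w+1.571 w -.102 -.089 .077;  python3 - <<'E'
from h import *
s=monitor.get_state();print(cv2.Rodrigues(np.array(s['tool_rot'],float))[0].round(3))
save('scene','s4');save('top','t4')
a=cv2.imread('pics/s4_full.png')[170:290,310:450];b=cv2.imread('pics/t4_full.png')[220:340,100:230]
cv2.imwrite('pics/v4.png',cv2.resize(np.hstack([a,b]),None,fx=2.9,fy=2.9,interpolation=cv2.INTER_CUBIC))
E
```

```text
time: 11.85
position: [0.428, 0.1342, 0.078]
tool_rot: [-2.008, -2.321, -0.092]
ft_force: [0.7, 0.3, 0.9]
grip_width: 0.996
grip_force: 0.0
pos [0.428  0.1342 0.078 ] yaw 1.715 turn -0.002 j7 -0.14
['w', '-.102', '-.089', '.077'] [0.4269 0.134  0.077 ] [-0.0001 -0.0011  0.001 ]
[[-0.143  0.99  -0.015]
 [ 0.985  0.144  0.092]
 [ 0.093 -0.001 -0.996]]
```

View pics/v4.png

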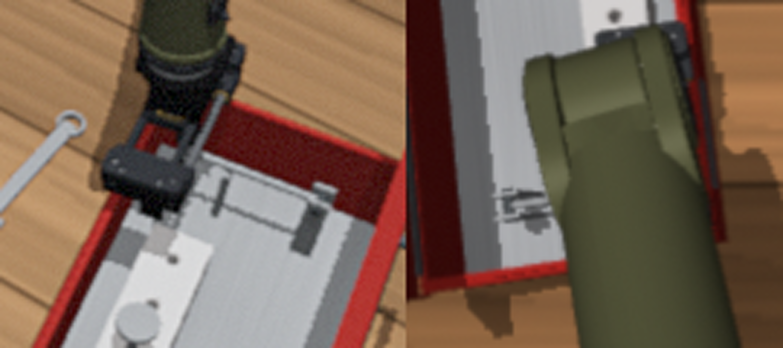

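The gripper sits over the stay's grip, in the corner of the sink. Closing lengthwise on it.

```bash
echo '[[[0,0,0],0,0.9],[[0,0,0],0,0.8],[[0,0,0],0,0.7],[[0,0,0],0,0.6],[[0,0,0],0,0.6],[[0,0,0],0,0.6]]' | python3 inch.py 15; python3 -c "
import numpy as np
for t in [.1,.2,.4,.6,.8,1,1.2,1.4,1.55,1.62,1.66]:
    y=.137*(1-np.cos(t));z=.137*np.sin(t);print(t,'dx %.4f dz %.4f'%(.996*y+.092*z,.092*y-.996*z))"
```

```text
time: 12.55
position: [0.426, 0.1337, 0.0779]
tool_rot: [-2.003, -2.324, -0.084]
ft_force: [-7.4, -2.7, 8.8]
grip_width: 0.777
grip_force: 15.0
0.1 dx 0.0019 dz -0.0136
0.2 dx 0.0052 dz -0.0269
0.4 dx 0.0157 dz -0.0521
0.6 dx 0.0310 dz -0.0748
0.8 dx 0.0504 dz -0.0941
1 dx 0.0733 dz -0.1090
1.2 dx 0.0988 dz -0.1191
1.4 dx 0.1257 dz -0.1240
1.55 dx 0.1462 dz -0.1241
1.62 dx 0.1558 dz -0.1231
1.66 dx 0.1612 dz -0.1222
```

```bash
echo '[[[0.002,-0.001,-0.0136],0,0.6],[[0.005,-0.0015,-0.027],0,0.6],[[0.01,-0.0015,-0.04],0,0.6],[[0.016,-0.0015,-0.052],0,0.6],[[0.023,-0.0015,-0.064],0,0.6],[[0.031,-0.0015,-0.075],0,0.6],[[0.04,-0.0015,-0.085],0,0.6],[[0.05,-0.0015,-0.094],0,0.6],[[0.061,-0.0015,-0.102],0,0.6],[[0.073,-0.0015,-0.109],0,0.6],[[0.073,-0.0015,-0.109],0,0.6]]' | python3 inch.py
python3 - <<'E'
from h import *
save('scene','s5',(300,110,470,290),3)
E
```

```text
time: 13.65
position: [0.4169, 0.1982, 0.1947]
tool_rot: [-2.001, -2.329, -0.092]
ft_force: [-5.3, -2.1, 1.3]
grip_width: 0.772
grip_force: 15.0
```

View pics/s5.png

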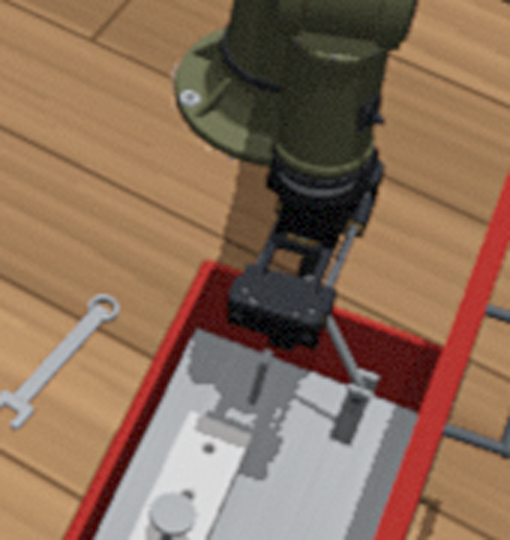

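The stay is following the gripper up. I'll carry on past upright.

```bash
echo '[[[0.0125,-0.001,-0.0055],0,0.6],[[0.0255,-0.001,-0.01],0,0.6],[[0.039,-0.001,-0.013],0,0.6],[[0.0524,-0.001,-0.015],0,0.6],[[0.064,-0.001,-0.0152],0,0.6],[[0.073,-0.001,-0.0151],0,0.6],[[0.0825,-0.001,-0.0141],0,0.6],[[0.088,-0.001,-0.0132],0,0.6],[[0.092,-0.001,-0.0127],0,0.6],[[0.092,-0.001,-0.0127],0,0.6]]' | python3 inch.py; python3 t.py w+1.571 w -.102 -.089 .077
```

```text
time: 14.7
position: [0.4042, 0.2866, 0.2151]
tool_rot: [-2.004, -2.327, -0.097]
ft_force: [1.1, 0.9, 2.1]
grip_width: 0.775
grip_force: 15.0
pos [0.4042 0.2866 0.2151] yaw 1.72 turn 0.003 j7 -0.41
['w', '-.102', '-.089', '.077'] [0.4269 0.134  0.077 ] [-0.1665 -0.0004  0.1231]
```

```bash
echo '[[[0,0,0],0,0.9],[[0,0,0],0,1],[[0,0,0],0,1],[[-0.02,0,-0.03],0,1],[[-0.04,0,-0.06],0,1],[[-0.06,0,-0.1],0,1],[[-0.08,0,-0.13],0,1],[[-0.1,0,-0.16],0,1],[[-0.12,0,-0.19],0,1],[[-0.12,0,-0.19],0,1]]' | python3 inch.py
python3 - <<'E'
from h import *
s=monitor.get_state();print(cv2.Rodrigues(np.array(s['tool_rot'],float))[0].round(3),s['joint_positions'].round(2))
save('scene','s6',(280,110,480,310),2.5)
E
```

```text
time: 15.7
position: [0.4256, 0.1465, 0.3954]
tool_rot: [-2.014, -2.322, -0.097]
ft_force: [-0.2, -0.5, -0.4]
grip_width: 1.001
grip_force: 0.0
[[-0.141  0.99  -0.008]
 [ 0.986  0.141  0.091]
 [ 0.091  0.005 -0.996]] [ 0.75 -0.2  -0.88  1.59 -0.24  1.67 -0.01]
```

View pics/s6.png

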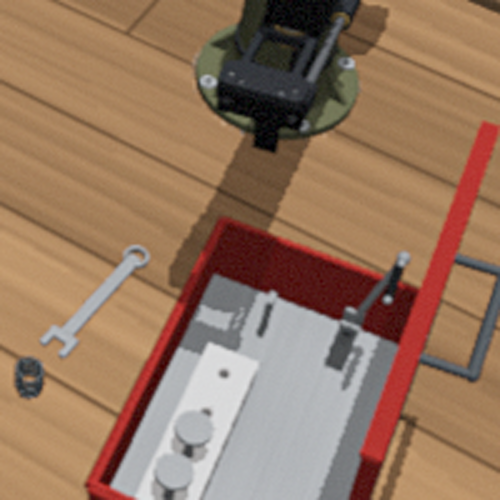

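Converted, -0.42 rad / 3.1416 = -0.1337.

```bash
python3 t.py w+1.571 W .494 .3945 .45;echo '[[[0,0,-0.03],-0.0446,0.8],[[0,0,-0.06],-0.0891,0.6],[[0,0,-0.06],-0.1337,0.5],[[0,0,-0.06],-0.1783,0.42],[[0,0,-0.06],-0.2228,0.42],[[0,0,-0.06],-0.2674,0.42],[[0,0,-0.06],-0.3119,0.42],[[0,0,-0.06],-0.3565,0.42],[[0,0,-0.06],-0.4011,0.42],[[0,0,-0.06],-0.4456,0.42],[[0,0,-0.06],-0.5001,0.42],[[0,0,-0.06],-0.5001,0.42],[[0,0,-0.06],-0.5001,0.42]]' | python3 inch.py;  python3 t.py w W .494 .3945 .45 W .494 .3945 .33;python3 - <<'E'
from h import *
s=monitor.get_state();print(cv2.Rodrigues(np.array(s['tool_rot'],float))[0].round(3),s['joint_positions'].round(2))
E
```

```text
pos [0.4245 0.1485 0.3935] yaw 1.715 turn -0.002 j7 -0.01
['W', '.494', '.3945', '.45'] [0.494  0.3945 0.45  ] [ 0.2376  0.1043 -0.0345]
time: 17.05
position: [0.4238, 0.1452, 0.4514]
tool_rot: [0.23, -3.121, -0.144]
ft_force: [-0.5, 0.0, -0.2]
grip_width: 0.418
grip_force: 0.0
pos [0.4238 0.1452 0.4514] yaw -2.995 turn 0.001 j7 1.5
['W', '.494', '.3945', '.45'] [0.494  0.3945 0.45  ] [-0.106   0.2352  0.023 ]
['W', '.494', '.3945', '.33'] [0.494  0.3945 0.33  ] [-0.1062  0.2241  0.1424]
[[-0.989 -0.146 -0.015]
 [-0.146  0.985  0.091]
 [ 0.002  0.092 -0.996]] [ 0.56 -0.14 -0.74  1.47 -0.19  1.77  1.5 ]
```

```bash
echo '[[[-0.013,0.03,0.001],0,0.42],[[-0.03,0.065,0.004],0,0.42],[[-0.045,0.1,0.008],0,0.42],[[-0.06,0.135,0.012],0,0.42],[[-0.076,0.17,0.016],0,0.42],[[-0.092,0.205,0.02],0,0.42],[[-0.106,0.235,0.023],0,0.42],[[-0.106,0.235,0.023],0,0.42],[[-0.106,0.2325,0.05],0,0.42],[[-0.106,0.23,0.075],0,0.42],[[-0.106,0.2275,0.1],0,0.42],[[-0.106,0.2255,0.125],0,0.42],[[-0.106,0.224,0.142],0,0.42],[[-0.106,0.224,0.142],0,0.42]]' | python3 inch.py;echo '[[[0,0,0],0,0.3],[[0,0,0],0,0.2],[[0,0,0],0,0.05],[[0,0,0],0,0.05],[[0,0,0],0,0.05]]' | python3 inch.py 25
```

```text
time: 18.45
position: [0.4937, 0.3913, 0.3287]
tool_rot: [0.226, -3.12, -0.138]
ft_force: [-0.1, -0.1, 0.1]
grip_width: 0.42
grip_force: 0.0
time: 18.95
position: [0.4945, 0.3939, 0.3322]
tool_rot: [0.232, -3.124, -0.145]
ft_force: [-0.6, 0.0, 2.9]
grip_width: 0.13
grip_force: 25.0
```

```bash
echo '[[[0,-0.011,-0.0024],0,0.05],[[0,-0.0217,-0.0043],0,0.05],[[0,-0.033,-0.0055],0,0.05],[[0,-0.0436,-0.0064],0,0.05],[[0,-0.053,-0.0065],0,0.05],[[0,-0.061,-0.0064],0,0.05],[[0,-0.0656,-0.0062],0,0.05],[[0,-0.0656,-0.0062],0,0.05]]' | python3 inch.py; echo '[[[0,-0.004,0.0002],0,0.05],[[0,-0.0088,0.0005],0,0.05],[[0,-0.0088,0.0005],0,0.05]]' | python3 inch.py;echo '[[[0,-0.004,0.0005],0,0.05],[[0,-0.0088,0.0012],0,0.05],[[0,-0.0088,0.0012],0,0.05]]' | python3 inch.py
```

```text
time: 19.75
position: [0.5039, 0.3265, 0.3309]
tool_rot: [0.229, -3.121, -0.14]
ft_force: [-2.3, -2.0, 0.8]
grip_width: 0.131
grip_force: 25.0
time: 20.05
position: [0.5049, 0.3193, 0.3298]
tool_rot: [0.232, -3.122, -0.143]
ft_force: [-3.2, -0.6, -0.5]
grip_width: 0.121
grip_force: 25.0
time: 20.35
position: [0.5054, 0.3164, 0.3293]
tool_rot: [0.239, -3.123, -0.158]
ft_force: [-2.4, 10.7, -1.0]
grip_width: 0.128
grip_force: 25.0
```

```bash
echo '[[[0,0.004,-0.0005],0,0.05],[[0,0.005,-0.0005],0,0.3],[[0,0.005,-0.0005],0,0.42],[[0,0.005,-0.0005],0,0.42],[[0,0.002,-0.03],0,0.42],[[0,0,-0.07],0,0.42],[[0,0,-0.11],0,0.42],[[0,0,-0.11],0,0.42]]' | python3 inch.py
python3 - <<'E'
from h import *
save('scene','s7',(280,100,480,300),2.5)
E
```

```text
time: 21.15
position: [0.5102, 0.301, 0.443]
tool_rot: [-0.228, 3.129, 0.149]
ft_force: [0.5, 0.1, -0.3]
grip_width: 0.418
grip_force: 0.0
```

View pics/s7.png

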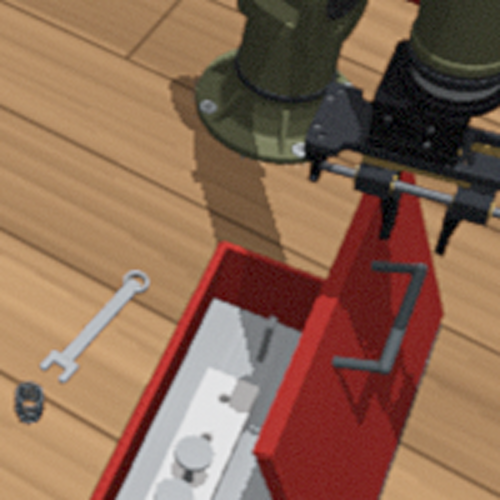

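Converted, 2.1 rad / 3.1416 = 0.6685.

```bash
echo '[[[0.01,-0.05,-0.03],0.0446,0.5],[[0.02,-0.1,-0.03],0.0891,0.5],[[0.03,-0.15,-0.03],0.1337,0.5],[[0.04,-0.2,-0.03],0.1783,0.5],[[0.046,-0.245,-0.03],0.2228,0.6],[[0.062,-0.29,-0.03],0.2674,0.75],[[0.078,-0.338,-0.033],0.3119,0.75],[[0.094,-0.386,-0.038],0.3565,0.75],[[0.11,-0.434,-0.042],0.4011,0.75],[[0.126,-0.482,-0.047],0.4456,0.75],[[0.142,-0.53,-0.05],0.4902,0.75],[[0.158,-0.578,-0.055],0.5348,0.75],[[0.174,-0.626,-0.06],0.5793,0.75],[[0.191,-0.676,-0.064],0.6239,0.75],[[0.23,-0.7,-0.066],0.6685,0.75],[[0.27,-0.726,-0.07],0.713,0.75],[[0.31,-0.75,-0.073],0.7576,0.75],[[0.35,-0.776,-0.075],0.8021,0.75],[[0.39,-0.8,-0.078],0.8467,0.75],[[0.39,-0.8,-0.078],0.8913,0.75]]' | python3 inch.py
python3 - <<'E'
from h import *
s=monitor.get_state();print(s['position'].round(3),cv2.Rodrigues(np.array(s['tool_rot'],float))[0].round(3),s['joint_positions'].round(2))
E
```

```text
time: 23.2
position: [0.232, -0.5565, 0.4392]
tool_rot: [-2.964, -0.709, -0.004]
ft_force: [0.3, 0.4, -0.9]
grip_width: 0.746
grip_force: 0.0
[ 0.232 -0.556  0.439] [[ 0.892  0.451 -0.019]
 [ 0.451 -0.888  0.092]
 [ 0.024 -0.09  -0.996]] [ 1.26  0.3  -0.17  1.06  0.03  1.88  0.  ]
```

```bash
echo '[[[-0.04,0.014,-0.002],0,0.75],[[-0.08,0.028,-0.004],0,0.75],[[-0.12,0.042,-0.006],0,0.75],[[-0.16,0.056,-0.008],0,0.75],[[-0.2,0.07,-0.01],0,0.75],[[-0.24,0.084,-0.013],0,0.75],[[-0.28,0.098,-0.015],0,0.75],[[-0.317,0.112,-0.018],0,0.75],[[-0.338,0.156,-0.022],0,0.75],[[-0.362,0.2,-0.027],0,0.75],[[-0.362,0.2,-0.027],0,0.75]]' | python3 inch.py
cat > st.py <<'E'
from h import *
s=monitor.get_state();print(s['position'].round(3),cv2.Rodrigues(np.array(s['tool_rot'],float))[0].round(3),s['joint_positions'].round(2))
E
python3 st.py
```

```text
time: 24.3
position: [0.0125, -0.8199, 0.3834]
tool_rot: [-3.003, -0.747, 0.004]
ft_force: [-0.4, 0.5, -1.1]
grip_width: 0.751
grip_force: 0.0
[ 0.013 -0.82   0.383] [[ 0.883  0.468 -0.014]
 [ 0.468 -0.882  0.045]
 [ 0.009 -0.046 -0.999]] [ 1.48  0.92  0.29  0.22 -0.24  2.05  0.47]
```

```bash
echo '[[[-0.014,0.026,0],0,0.75],[[-0.024,0.045,0],0,0.75],[[-0.024,0.045,0],0,0.75]]' | python3 inch.py; python3 st.py
```

```text
time: 24.6
position: [0.0124, -0.846, 0.366]
tool_rot: [-3.031, -0.755, 0.016]
ft_force: [0.4, -0.7, -0.1]
grip_width: 0.749
grip_force: 0.0
[ 0.012 -0.846  0.366] [[ 0.883  0.469 -0.014]
 [ 0.469 -0.883  0.015]
 [-0.005 -0.02  -1.   ]] [ 1.49  1.01  0.48  0.11 -0.44  2.05  0.47]
```

```bash
python3 - <<'E'
from h import *; from t import WP
c,s=np.cos(WP[2]),np.sin(WP[2])
for a,b in (((176,209),(610,112)),((163,234),(607,84))):
    X,e=tri(np.array([230+a[0]/1.37,130+a[1]/1.37]),np.array([50+(b[0]-452)/1.37,120+b[1]/1.37]))
    d=X[:2]-WP[:2];print(X.round(4),round(e,4),'washer',(c*d[0]+s*d[1]).round(4),(-s*d[0]+c*d[1]).round(4))
E
python3 t.py w W .36 -.5 .4 W .5 -.1 .4 w .0825 -.056 .25
```

```text
[0.607  0.196  0.1127] 0.0046 washer 0.0852 -0.0538
[0.6633 0.2027 0.1097] 0.0012 washer 0.1419 -0.0554
pos [ 0.0124 -0.846   0.366 ] yaw 0.489 turn 0.343 j7 0.47
['W', '.36', '-.5', '.4'] [ 0.36 -0.5   0.4 ] [ 0.4691 -0.1431 -0.0337]
['W', '.5', '-.1', '.4'] [ 0.5 -0.1  0.4] [ 0.7805 -0.4305 -0.0297]
['w', '.0825', '-.056', '.25'] [0.6047 0.1935 0.25  ] [ 1.0114 -0.6376  0.1232]
```

Converted, 0.343 rad / 3.1416 = 0.1092.

```bash
echo '[[[0.047,-0.014,-0.003],0,0.75],[[0.094,-0.029,-0.007],0,0.75],[[0.141,-0.043,-0.01],0.0095,0.75],[[0.188,-0.057,-0.013],0.0223,0.75],[[0.235,-0.072,-0.017],0.0318,0.75],[[0.281,-0.086,-0.02],0.0446,0.75],[[0.328,-0.1,-0.024],0.0541,0.75],[[0.375,-0.114,-0.027],0.0637,0.75],[[0.422,-0.129,-0.03],0.0764,0.75],[[0.469,-0.143,-0.034],0.0891,0.75],[[0.504,-0.175,-0.034],0.0987,0.75],[[0.539,-0.207,-0.034],0.1092,0.75],[[0.573,-0.239,-0.033],0.1092,0.75],[[0.608,-0.271,-0.033],0.1092,0.75],[[0.642,-0.303,-0.032],0.1092,0.75],[[0.677,-0.335,-0.031],0.1092,0.75],[[0.711,-0.367,-0.031],0.1092,0.75],[[0.746,-0.4,-0.03],0.1092,0.75],[[0.78,-0.43,-0.03],0.1092,0.75],[[0.78,-0.43,-0.03],0.1092,0.75]]' | python3 inch.py; python3 st.py; python3 t.py w w .1412 -.0555 .3 w .1412 -.0555 .2 w .1412 -.0555 .099
```

```text
time: 26.6
position: [0.5004, -0.0908, 0.4015]
tool_rot: [-3.117, -0.252, 0.017]
ft_force: [0.4, 1.0, -1.2]
grip_width: 0.751
grip_force: 0.0
[ 0.5   -0.091  0.402] [[ 0.987  0.161 -0.012]
 [ 0.161 -0.987  0.013]
 [-0.01  -0.015 -1.   ]] [-0.03  0.    0.16  1.47 -0.01  1.69 -1.27]
pos [ 0.5004 -0.0908  0.4015] yaw 0.161 turn 0.015 j7 -1.27
['w', '.1412', '-.0555', '.3'] [0.6627 0.2025 0.3   ] [ 0.2083 -0.2619  0.1033]
['w', '.1412', '-.0555', '.2'] [0.6627 0.2025 0.2   ] [ 0.2093 -0.2605  0.2033]
['w', '.1412', '-.0555', '.099'] [0.6627 0.2025 0.099 ] [ 0.2103 -0.259   0.3043]
```

Converted, 0.015 rad / 3.1416 = 0.0048.

```bash
echo '[[[0.03,-0.02,0.02],0.0048,0.75],[[0.06,-0.04,0.04],0.0048,0.75],[[0.09,-0.065,0.065],0.0048,0.75],[[0.12,-0.085,0.085],0.0048,0.75],[[0.15,-0.11,0.11],0.0048,0.75],[[0.18,-0.135,0.13],0.0048,0.75],[[0.208,-0.158,0.153],0.0048,0.75],[[0.209,-0.18,0.18],0.0048,0.75],[[0.209,-0.21,0.205],0.0048,0.75],[[0.209,-0.24,0.22],0.0048,0.75],[[0.2095,-0.26,0.235],0.0048,0.75],[[0.21,-0.26,0.26],0.0048,0.75],[[0.21,-0.2595,0.285],0.0048,0.75],[[0.21,-0.259,0.305],0.0048,0.75],[[0.21,-0.259,0.305],0.0048,0.75],[[0.21,-0.259,0.305],0.0048,0.75]]' | python3 inch.py; python3 t.py w w .1412 -.0555 .099
python3 - <<'E'
from h import *
save('scene','s8');save('top','t8')
a=cv2.imread('pics/s8_full.png')[200:360,290:450];b=cv2.imread('pics/t8_full.png')[120:280,110:250]
cv2.imwrite('pics/v8.png',cv2.resize(np.hstack([a,b]),None,fx=2.6,fy=2.6,interpolation=cv2.INTER_CUBIC))
E
```

```text
time: 28.2
position: [0.6654, 0.1907, 0.0985]
tool_rot: [-3.124, -0.207, 0.018]
ft_force: [-0.1, -0.4, 0.8]
grip_width: 0.749
grip_force: 0.0
pos [0.6654 0.1907 0.0985] yaw 0.133 turn -0.013 j7 -1.74
['w', '.1412', '-.0555', '.099'] [0.6627 0.2025 0.099 ] [-0.0011 -0.0121 -0.0003]
```

View pics/v8.png

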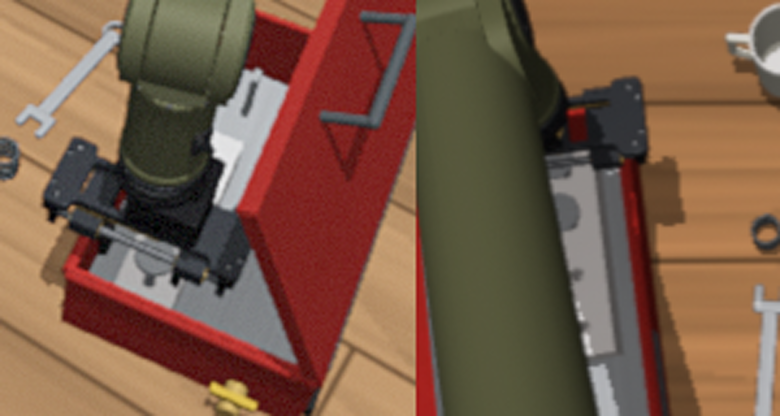

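The valve head shows between the fingers at (150,262) in the scene half. The tool is 12 mm short in y, so I'll correct that and grip.

Converted, -0.013 rad / 3.1416 = -0.0041.

```bash
echo '[[[-0.001,-0.006,0],-0.0041,0.75],[[-0.001,-0.012,0],-0.0041,0.75],[[-0.001,-0.012,0],-0.0041,0.75],[[-0.001,-0.012,0],-0.0041,0.6],[[-0.001,-0.012,0],-0.0041,0.5],[[-0.001,-0.012,0],-0.0041,0.4],[[-0.001,-0.012,0],-0.0041,0.35],[[-0.001,-0.012,0],-0.0041,0.35]]' | python3 inch.py 20; python3 t.py w w .1412 -.0555 .099
```

```text
time: 29.1
position: [0.6631, 0.2026, 0.0978]
tool_rot: [-3.122, -0.226, 0.018]
ft_force: [-0.4, -0.9, -0.1]
grip_width: 0.446
grip_force: 20.0
pos [0.6631 0.2026 0.0978] yaw 0.145 turn -0.001 j7 -1.75
['w', '.1412', '-.0555', '.099'] [0.6627 0.2025 0.099 ] [-0.0004 -0.     -0.0012]
```

```bash
echo '[[[0,0,-0.015],0,0.35],[[0,0,-0.03],0,0.35],[[0,0,-0.045],0,0.35],[[0,0.01,-0.06],0,0.35],[[0,0.03,-0.08],0,0.35],[[0,0.05,-0.1],0,0.35],[[0,0.08,-0.12],0,0.35],[[0,0.12,-0.13],0,0.35],[[0,0.16,-0.13],0,0.35],[[0,0.2,-0.13],0,0.35],[[0,0.23,-0.13],0,0.35],[[0,0.23,-0.13],0,0.35]]' | python3 inch.py
cat > bd.py <<'E'
from h import *
import sys
for n,r in(('scene','s0'),('top','t0')):
    im=cams.get_image(n)[:,:,::-1];cv2.imwrite(f'pics/bd_{n}.png',im)
    a=cv2.imread(f'pics/{r}_full.png')
    d=np.abs(cv2.GaussianBlur(im,(3,3),0).astype(int)-cv2.GaussianBlur(a,(3,3),0)).max(2)
    x0,y0,x1,y1=(190,160,285,240) if n=='scene' else (305,180,370,290)
    m=d[y0:y1,x0:x1]>30;print(n,'changed px',m.sum(),'of',m.size, np.argwhere(m).mean(0).round(0)+[y0,x0] if m.any() else '')
E
python3 bd.py; python3 t.py b b .0825 0 .22 b .0825 0 .19 b .0825 0 .09
```

```text
time: 30.3
position: [0.6979, -0.0358, 0.2263]
tool_rot: [-3.128, -0.211, 0.017]
ft_force: [-0.5, -2.0, -1.0]
grip_width: 0.451
grip_force: 20.0
scene changed px 3539 of 7600 [201. 257.]
top changed px 0 of 7150 
pos [ 0.698  -0.0281  0.2261] yaw 0.142 turn 0.343 j7 -1.39
['b', '.0825', '0', '.22'] [ 0.6067 -0.2768  0.22  ] [-0.1255  0.2334  0.0044]
['b', '.0825', '0', '.19'] [ 0.6067 -0.2768  0.19  ] [-0.1252  0.2338  0.0344]
['b', '.0825', '0', '.09'] [ 0.6067 -0.2768  0.09  ] [-0.1242  0.235   0.1344]
```

Run:
```python
from h import *; from t import BP
k=1.42
for n,a,b in(('can',(278,325),(460,196)),('spring',(415,366),(348,297)),('mugtop',(346,414),(360,190))):
    X,e=tri(np.array(a)/k,np.array(b)/k);d=X[:2]-BP[:2];c,s=np.cos(BP[2]),np.sin(BP[2]);print(n,X.round(3),round(e,3),'board',(c*d[0]+s*d[1]).round(3),(-s*d[0]+c*d[1]).round(3))
```

```text
can [ 0.75  -0.211  0.19 ] 0.006 board 0.21 0.093
spring [ 0.601 -0.008  0.038] 0.004 board 0.023 0.262
mugtop [ 0.793 -0.032  0.109] 0.007 board 0.216 0.277
```

Converted, 0.343 rad / 3.1416 = 0.1092.

```bash
echo '[[[-0.04,0.01,0],0.0318,0.35],[[-0.08,0.03,0],0.0637,0.35],[[-0.11,0.06,0],0.0955,0.35],[[-0.125,0.1,0],0.1092,0.35],[[-0.125,0.135,0],0.1092,0.35],[[-0.125,0.17,0],0.1092,0.35],[[-0.125,0.2,0.005],0.1092,0.35],[[-0.125,0.225,0.01],0.1092,0.35],[[-0.125,0.233,0.02],0.1092,0.35],[[-0.125,0.234,0.03],0.1092,0.35],[[-0.125,0.234,0.034],0.1092,0.35],[[-0.125,0.234,0.034],0.1092,0.35],[[-0.125,0.234,0.034],0.1092,0.35]]' | python3 inch.py; python3 t.py b b .0825 0 .19 b .0825 0 .09;python3 st.py
```

```text
time: 31.7
position: [0.6082, -0.2735, 0.1896]
tool_rot: [-3.116, 0.306, 0.021]
ft_force: [0.2, -0.9, -1.9]
grip_width: 0.446
grip_force: 20.0
pos [ 0.6082 -0.2735  0.1896] yaw -0.195 turn 0.005 j7 -1.31
['b', '.0825', '0', '.19'] [ 0.6067 -0.2768  0.19  ] [-0.0007  0.0036 -0.0004]
['b', '.0825', '0', '.09'] [ 0.6067 -0.2768  0.09  ] [0.0007 0.0045 0.0996]
[ 0.608 -0.273  0.19 ] [[ 0.981 -0.194 -0.012]
 [-0.194 -0.981  0.012]
 [-0.014 -0.009 -1.   ]] [ 0.19  0.39  0.26  1.44 -0.11  1.34 -1.31]
```

Converted, 0.005 rad / 3.1416 = 0.0016.

```bash
echo '[[[0,0.004,0.015],0.0016,0.35],[[0,0.004,0.03],0.0016,0.35],[[0,0.004,0.045],0.0016,0.35],[[0,0.004,0.055],0.0016,0.35],[[0,0.0042,0.064],0.0016,0.35],[[0,0.0042,0.07],0.0016,0.35],[[0,0.0042,0.07],0.0016,0.35]]' | python3 inch.py; python3 t.py b b .0825 0 .09
```

```text
time: 32.4
position: [0.6055, -0.2784, 0.1182]
tool_rot: [-3.115, 0.317, 0.024]
ft_force: [0.4, -0.3, -0.9]
grip_width: 0.447
grip_force: 20.0
pos [ 0.6055 -0.2784  0.1182] yaw -0.203 turn -0.002 j7 -1.3
['b', '.0825', '0', '.09'] [ 0.6067 -0.2768  0.09  ] [ 0.0014 -0.0016  0.0282]
```

```bash
echo '[[[0.001,-0.001,0.01],0,0.35],[[0.001,-0.001,0.02],0,0.35],[[0.001,-0.001,0.027],0,0.35],[[0.001,-0.001,0.027],0,0.35]]' | python3 inch.py; echo '[[[0,0,0],0,0.5],[[0,0,0],0,0.6],[[0,0,0],0,0.7],[[0,0,0],0,0.75],[[0,0,-0.02],0,0.75],[[0,0,-0.05],0,0.75],[[0,0,-0.09],0,0.75],[[0,-0.03,-0.12],0,0.75],[[0,-0.07,-0.13],0,0.75],[[0,-0.11,-0.13],0,0.75],[[0,-0.15,-0.13],0,0.75],[[0,-0.19,-0.13],0,0.75],[[0,-0.22,-0.13],0,0.75],[[0,-0.22,-0.13],0,0.75]]' | python3 inch.py
python3 - <<'E'
from h import *
save('scene','s9');save('top','t9')
a=cv2.imread('pics/s9_full.png')[150:290,180:320];b=cv2.imread('pics/t9_full.png')[170:310,300:390]
cv2.imwrite('pics/v9.png',cv2.resize(np.hstack([a,b]),None,fx=3,fy=3,interpolation=cv2.INTER_CUBIC))
E
python3 t.py w w .0858 -.16 .25 w .0858 -.0555 .17 w .0858 -.0555 .098
```

```text
time: 32.8
position: [0.6058, -0.2771, 0.0905]
tool_rot: [-3.115, 0.317, 0.026]
ft_force: [-0.7, -0.3, -1.8]
grip_width: 0.444
grip_force: 20.0
time: 34.2
position: [0.6538, -0.0556, 0.2243]
tool_rot: [-3.113, 0.302, 0.02]
ft_force: [0.7, 0.8, -0.1]
grip_width: 0.747
grip_force: 0.0
pos [ 0.6529 -0.0628  0.2243] yaw -0.201 turn -0.347 j7 -1.67
['w', '.0858', '-.16', '.25'] [0.6231 0.0911 0.25  ] [-0.0603 -0.1451 -0.0237]
['w', '.0858', '-.0555', '.17'] [0.6079 0.1945 0.17  ] [-0.0947 -0.2427  0.0576]
['w', '.0858', '-.0555', '.098'] [0.6079 0.1945 0.098 ] [-0.0937 -0.2422  0.1296]
```

View pics/v9.png

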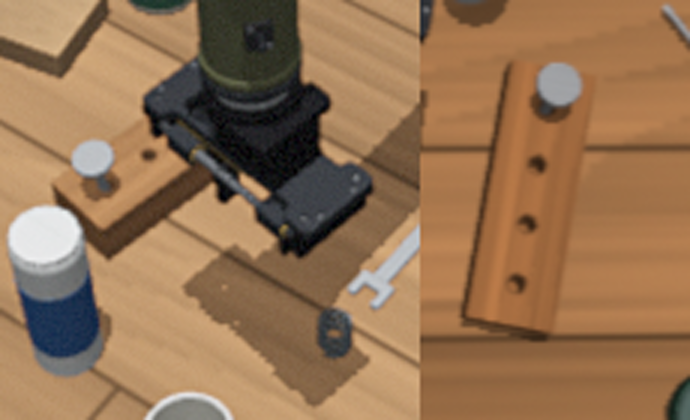

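The first valve stands in the board's far hole, with its head at (560,85) in the top half. Now the second valve.

Converted, -0.347 rad / 3.1416 = -0.1105.

```bash
echo '[[[-0.015,-0.035,-0.01],-0.0318,0.75],[[-0.03,-0.07,-0.02],-0.0637,0.75],[[-0.045,-0.11,-0.024],-0.0955,0.75],[[-0.06,-0.145,-0.02],-0.1105,0.75],[[-0.07,-0.175,0.01],-0.1105,0.75],[[-0.08,-0.2,0.03],-0.1105,0.75],[[-0.09,-0.225,0.045],-0.1105,0.75],[[-0.095,-0.242,0.057],-0.1105,0.75],[[-0.095,-0.242,0.057],-0.1105,0.75],[[-0.095,-0.242,0.06],-0.1105,0.75],[[-0.095,-0.242,0.06],-0.1105,0.75]]' | python3 inch.py; python3 t.py w w .0858 -.0555 .098
```

```text
time: 35.4
position: [0.609, 0.1905, 0.1681]
tool_rot: [-3.123, -0.22, 0.016]
ft_force: [0.3, -0.2, 0.3]
grip_width: 0.75
grip_force: 0.0
pos [0.609  0.1905 0.1681] yaw 0.141 turn -0.005 j7 -1.76
['w', '.0858', '-.0555', '.098'] [0.6079 0.1945 0.098 ] [ 0.0001 -0.0033  0.0702]
```

Converted, -0.005 rad / 3.1416 = -0.0016.

```bash
echo '[[[0,-0.003,0.02],-0.0016,0.75],[[0,-0.003,0.045],-0.0016,0.75],[[0,-0.003,0.07],-0.0016,0.75],[[0,-0.003,0.07],-0.0016,0.75],[[0,-0.003,0.07],-0.0016,0.6],[[0,-0.003,0.07],-0.0016,0.5],[[0,-0.003,0.07],-0.0016,0.4],[[0,-0.003,0.07],-0.0016,0.35],[[0,-0.003,0.07],-0.0016,0.35]]' | python3 inch.py 20; python3 t.py w w .0858 -.0555 .098;echo '[[[0,0,-0.015],0,0.35],[[0,0,-0.03],0,0.35],[[0,0,-0.045],0,0.35],[[0,0.01,-0.06],0,0.35],[[0,0.03,-0.08],0,0.35],[[0,0.05,-0.1],0,0.35],[[0,0.08,-0.12],0,0.35],[[0,0.12,-0.13],0,0.35],[[0,0.16,-0.13],0,0.35],[[0,0.2,-0.13],0,0.35],[[0,0.23,-0.13],0,0.35],[[0,0.23,-0.13],0,0.35],[[0,0.23,-0.13],0,0.35]]' | python3 inch.py; cp pics/t9_full.png pics/t0_full.png; python3 bd.py;  python3 t.py b b -.0275 0 .19 b -.0275 0 .09
```

```text
time: 36.3
position: [0.6071, 0.1971, 0.0988]
tool_rot: [-3.121, -0.233, 0.015]
ft_force: [0.6, -0.0, 2.6]
grip_width: 0.449
grip_force: 20.0
pos [0.6071 0.1971 0.0988] yaw 0.149 turn 0.003 j7 -1.77
['w', '.0858', '-.0555', '.098'] [0.6079 0.1945 0.098 ] [0.0003 0.0027 0.0007]
time: 37.6
position: [0.6421, -0.0336, 0.2255]
tool_rot: [-3.121, -0.229, 0.017]
ft_force: [0.4, 0.7, -2.0]
grip_width: 0.445
grip_force: 20.0
scene changed px 2621 of 7600 [195. 261.]
top changed px 0 of 7150 
pos [ 0.6421 -0.0306  0.2252] yaw 0.151 turn 0.351 j7 -1.38
['b', '-.0275', '0', '.19'] [ 0.499  -0.2549  0.19  ] [-0.1749  0.2008  0.0342]
['b', '-.0275', '0', '.09'] [ 0.499  -0.2549  0.09  ] [-0.1739  0.2022  0.1342]
```

Converted, 0.35 rad / 3.1416 = 0.1114.

```bash
echo '[[[-0.025,0.025,0],0.0223,0.35],[[-0.05,0.055,0],0.0446,0.35],[[-0.075,0.085,0],0.0668,0.35],[[-0.1,0.115,0],0.0891,0.35],[[-0.125,0.145,0],0.1114,0.35],[[-0.15,0.175,0.01],0.1114,0.35],[[-0.175,0.2,0.02],0.1114,0.35],[[-0.175,0.201,0.034],0.1114,0.35],[[-0.175,0.201,0.034],0.1114,0.35],[[-0.175,0.201,0.034],0.1114,0.35],[[-0.175,0.201,0.034],0.1114,0.35]]' | python3 inch.py; python3 t.py b b -.0275 0 .19 b -.0275 0 .118;python3 st.py; python3 bd.py
```

```text
time: 38.8
position: [0.5002, -0.2543, 0.1906]
tool_rot: [-3.116, 0.308, 0.019]
ft_force: [1.0, -0.1, -2.1]
grip_width: 0.446
grip_force: 20.0
pos [ 0.5002 -0.2543  0.1906] yaw -0.197 turn 0.003 j7 -1.3
['b', '-.0275', '0', '.19'] [ 0.499  -0.2549  0.19  ] [-0.0011  0.0008  0.0006]
['b', '-.0275', '0', '.118'] [ 0.499  -0.2549  0.118 ] [-0.0001  0.0015  0.0726]
[ 0.5   -0.254  0.191] [[ 0.981 -0.196 -0.011]
 [-0.196 -0.981  0.011]
 [-0.013 -0.009 -1.   ]] [ 0.16  0.16  0.3   1.72 -0.05  1.28 -1.3 ]
scene changed px 1767 of 7600 [185. 250.]
top changed px 5183 of 7150 [242. 341.]
```

Converted, 0.003 rad / 3.1416 = 0.001.

```bash
echo '[[[0,0.001,0.02],0.001,0.35],[[0,0.001,0.04],0.001,0.35],[[0,0.001,0.055],0.001,0.35],[[0,0.001,0.065],0.001,0.35],[[0,0.001,0.073],0.001,0.35],[[0,0.001,0.073],0.001,0.35]]' | python3 inch.py; python3 t.py b b -.0275 0 .09
```

```text
time: 39.5
position: [0.4972, -0.2557, 0.116]
tool_rot: [-3.115, 0.318, 0.023]
ft_force: [0.1, 1.1, -2.0]
grip_width: 0.446
grip_force: 20.0
pos [ 0.4972 -0.2557  0.116 ] yaw -0.203 turn -0.003 j7 -1.28
['b', '-.0275', '0', '.09'] [ 0.499  -0.2549  0.09  ] [ 0.002  -0.0009  0.026 ]
```

```bash
echo '[[[0.001,-0.001,0.01],0,0.35],[[0.001,-0.001,0.02],0,0.35],[[0.001,-0.001,0.0255],0,0.35],[[0.001,-0.001,0.0255],0,0.35]]' | python3 inch.py; echo '[[[0,0,0],0,0.5],[[0,0,0],0,0.6],[[0,0,0],0,0.7],[[0,0,0],0,0.75],[[0,0,-0.02],0,0.75],[[0,0,-0.05],0,0.75],[[0,0,-0.09],0,0.75],[[0,-0.03,-0.13],0,0.75],[[0,-0.07,-0.17],0,0.75],[[0,-0.11,-0.21],0,0.75],[[0,-0.15,-0.25],0,0.75],[[0,-0.19,-0.29],0,0.6],[[0,-0.22,-0.33],0,0.5],[[0,-0.24,-0.36],0,0.42],[[0,-0.24,-0.36],0,0.42],[[0,-0.24,-0.36],0,0.42]]' | python3 inch.py; python3 bd.py; python3 t.py w W .5105 .3145 .45 W .5105 .3145 .33; python3 st.py
```

```text
time: 39.9
position: [0.4974, -0.2553, 0.0902]
tool_rot: [-3.115, 0.319, 0.025]
ft_force: [-0.4, 0.8, -1.0]
grip_width: 0.449
grip_force: 20.0
time: 41.5
position: [0.5522, -0.023, 0.4551]
tool_rot: [-3.116, 0.314, 0.016]
ft_force: [0.1, -0.7, 0.2]
grip_width: 0.447
grip_force: 0.0
scene changed px 577 of 7600 [201. 238.]
top changed px 258 of 7150 [239. 334.]
pos [ 0.5511 -0.0256  0.452 ] yaw -0.205 turn -0.351 j7 -1.76
['W', '.5105', '.3145', '.45'] [0.5105 0.3145 0.45  ] [-0.1091 -0.3247  0.006 ]
['W', '.5105', '.3145', '.33'] [0.5105 0.3145 0.33  ] [-0.1071 -0.3238  0.126 ]
[ 0.551 -0.026  0.452] [[ 0.979 -0.204 -0.014]
 [-0.204 -0.979  0.01 ]
 [-0.016 -0.007 -1.   ]] [-0.1   0.11  0.12  1.25 -0.02  1.79 -1.76]
```

```bash
python3 - <<'E'
from h import *
print(proj('top',[.499,-.2549,.108]),proj('top',[.499,-.2549,.07]))
b=cv2.imread('pics/bd_top.png');a=cv2.imread('pics/t9_full.png')
d=cv2.absdiff(a,b).max(2)[180:290,305:370]>30
n,l,s,c=cv2.connectedComponentsWithStats(d.astype(np.uint8));print([(x.tolist(),(y+[305,180]).round(1)) for x,y in zip(s[1:],c[1:]) if x[4]>15])
E
echo '[[[-0.015,-0.05,0],-0.0223,0.42],[[-0.03,-0.1,0],-0.0446,0.42],[[-0.045,-0.15,0],-0.0668,0.42],[[-0.06,-0.2,0],-0.0891,0.42],[[-0.075,-0.24,0],-0.1114,0.42],[[-0.09,-0.28,0.001],-0.1114,0.42],[[-0.105,-0.31,0.003],-0.1114,0.42],[[-0.113,-0.324,0.006],-0.1114,0.42],[[-0.113,-0.324,0.006],-0.1114,0.42],[[-0.113,-0.324,0.006],-0.1114,0.42],[[-0.113,-0.324,0.006],-0.1114,0.42],[[-0.113,-0.324,0.006],-0.1114,0.42]]' | python3 inch.py; python3 t.py w W .5055 .315 .45 W .5055 .315 .33
```

```text
[338.39295051 242.41227814] [336.19560036 244.07665632]
[([21, 50, 17, 20, 253], array([333.8, 239.4]))]
time: 42.8
position: [0.5074, 0.3137, 0.4521]
tool_rot: [-3.122, -0.223, 0.017]
ft_force: [-0.1, -0.5, 0.4]
grip_width: 0.423
grip_force: 0.0
pos [0.5074 0.3137 0.4521] yaw 0.143 turn -0.003 j7 -2.04
['W', '.5055', '.315', '.45'] [0.5055 0.315  0.45  ] [-0.0017 -0.0016  0.0021]
['W', '.5055', '.315', '.33'] [0.5055 0.315  0.33  ] [-5.000e-04 -1.000e-04  1.221e-01]
```

Run:
```python
from h import *
print(proj('top',[.6067,-.2768,.108]),proj('scene',[.6067,-.2768,.108]),proj('scene',[.499,-.2549,.108]))
save('scene','s10');save('top','t10')
a=cv2.imread('pics/s10_full.png')[160:260,180:300];b=cv2.imread('pics/t10_full.png')[175:295,300:390]
a=cv2.resize(a,None,fx=3.6,fy=3.6,interpolation=cv2.INTER_CUBIC);b=cv2.resize(b,None,fx=3.6,fy=3.6,interpolation=cv2.INTER_CUBIC)
o=np.zeros((432,760,3),np.uint8);o[:360,:432]=a;o[:,436:]=b;cv2.imwrite('pics/v10.png',o)
```

```text
[345.37871681 201.6755475 ] [213.02618812 200.65769367] [241.70346555 180.42999422]
```

View pics/v10.png

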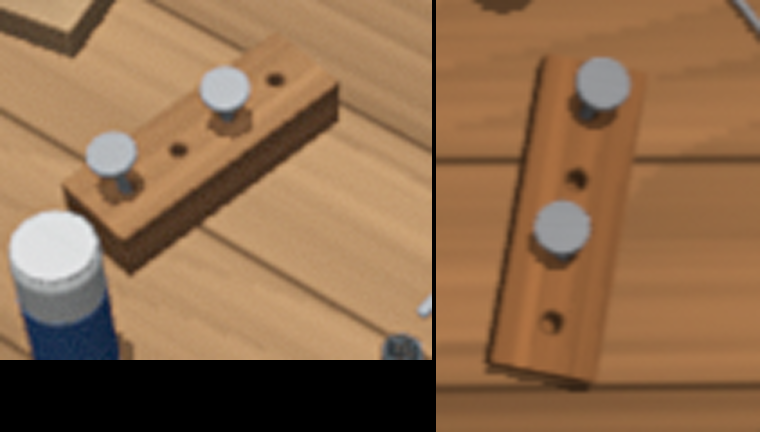

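Both valves are in holes 1 and 3, leaning only slightly within the hole clearance. Back to the lid handle.

```bash
echo '[[[-0.001,-0.001,0.03],0,0.42],[[-0.001,-0.001,0.06],0,0.42],[[0,0,0.09],0,0.42],[[0,0,0.115],0,0.42],[[0,0,0.122],0,0.42],[[0,0,0.122],0,0.42]]' | python3 inch.py; python3 t.py w W .5055 .315 .33;echo '[[[0,0,0],0,0.3],[[0,0,0],0,0.2],[[0,0,0],0,0.05],[[0,0,0],0,0.05],[[0,0,0],0,0.05]]' | python3 inch.py 25; python3 t.py w W .494 .3935 .331
```

```text
time: 43.5
position: [0.5046, 0.3167, 0.3291]
tool_rot: [-3.122, -0.228, 0.02]
ft_force: [0.2, 0.9, 0.5]
grip_width: 0.419
grip_force: 0.0
pos [0.5046 0.3167 0.3291] yaw 0.146 turn -0.0 j7 -2.04
['W', '.5055', '.315', '.33'] [0.5055 0.315  0.33  ] [ 0.0006  0.0018 -0.001 ]
time: 44.0
position: [0.505, 0.3179, 0.3306]
tool_rot: [-3.12, -0.229, 0.016]
ft_force: [1.0, 1.3, 2.1]
grip_width: 0.129
grip_force: 25.0
pos [0.505  0.3179 0.3306] yaw 0.147 turn 0.001 j7 -2.04
['W', '.494', '.3935', '.331'] [0.494  0.3935 0.331 ] [ 0.0002 -0.0763  0.0006]
```

```bash
echo '[[[0,-0.01,-0.0015],0,0.05],[[0,-0.02,-0.0028],0,0.05],[[0,-0.03,-0.0036],0,0.05],[[0,-0.04,-0.004],0,0.05],[[0,-0.05,-0.0038],0,0.05],[[0,-0.06,-0.003],0,0.05],[[0,-0.07,-0.002],0,0.05],[[0,-0.076,-0.001],0,0.05],[[0,-0.079,-0.0007],0,0.05],[[0,-0.079,-0.0007],0,0.05]]' | python3 inch.py; python3 st.py; echo '[[[0,0,0],0,0.3],[[0,0,0],0,0.4],[[0,0,0],0,0.42],[[0,0,-0.03],0,0.42],[[0,0,-0.06],0,0.42],[[0,0,-0.09],0,0.42],[[0,0,-0.12],0,0.42],[[0,0,-0.12],0,0.42]]' | python3 inch.py; python3 t.py w+1.571 w -.102 .066 .45 w -.102 .03 .45 w -.102 .064 .208
```

```text
time: 45.0
position: [0.4938, 0.3969, 0.331]
tool_rot: [-3.12, -0.23, 0.016]
ft_force: [4.8, 0.3, 0.4]
grip_width: 0.127
grip_force: 25.0
[0.494 0.397 0.331] [[ 0.989  0.146 -0.011]
 [ 0.146 -0.989  0.013]
 [-0.009 -0.014 -1.   ]] [-0.56  0.27 -0.2   1.31  0.04  1.57 -2.17]
time: 45.8
position: [0.4947, 0.3953, 0.4561]
tool_rot: [-3.116, -0.23, 0.01]
ft_force: [-0.5, -0.0, 0.5]
grip_width: 0.419
grip_force: 0.0
pos [0.4947 0.3953 0.4561] yaw 0.147 turn -1.57 j7 -2.17
['w', '-.102', '.066', '.45'] [0.4044 0.2874 0.45  ] [-0.1051  0.0936  0.005 ]
['w', '-.102', '.03', '.45'] [0.4096 0.2517 0.45  ] [-0.1052  0.1296  0.0044]
['w', '-.102', '.064', '.208'] [0.4047 0.2854 0.208 ] [-0.1038  0.0998  0.247 ]
```

The rows are not in the units I measure in: turns go in shares of pi rad. I convert before sending: -1.571 rad / 3.1416 = -0.5001.

```bash
echo '[[[0,0.03,0],0,0.5],[[0,0.065,0],0,0.6],[[-0.02,0.1,0],-0.0446,0.7],[[-0.04,0.13,0],-0.0891,0.8],[[-0.06,0.16,0],-0.1337,0.9],[[-0.08,0.16,0],-0.1783,1],[[-0.1,0.155,0],-0.2228,1],[[-0.105,0.145,0],-0.2674,1],[[-0.105,0.135,0],-0.3119,1],[[-0.105,0.135,0.005],-0.3565,1],[[-0.105,0.135,0.005],-0.4011,1],[[-0.105,0.135,0.005],-0.4456,1],[[-0.105,0.135,0.005],-0.4775,1],[[-0.105,0.135,0.005],-0.5001,1],[[-0.105,0.135,0.005],-0.5001,1],[[-0.105,0.135,0.005],-0.5001,1]]' | python3 inch.py; python3 t.py w+1.571 w -.102 .025 .3 w -.102 .025 .208 w -.102 .064 .208; python3 st.py
```

```text
time: 47.4
position: [0.41, 0.2454, 0.4452]
tool_rot: [-2.043, -2.364, 0.001]
ft_force: [-0.6, -0.1, 0.3]
grip_width: 1.0
grip_force: 0.0
pos [0.41   0.2454 0.4452] yaw 1.716 turn -0.001 j7 -0.43
['w', '-.102', '.025', '.3'] [0.4103 0.2468 0.3   ] [-0.0005  0.0022  0.1452]
['w', '-.102', '.025', '.208'] [0.4103 0.2468 0.208 ] [-0.0017  0.0033  0.2372]
['w', '-.102', '.064', '.208'] [0.4047 0.2854 0.208 ] [0.0373 0.0033 0.2377]
[0.41  0.245 0.445] [[-0.144  0.989 -0.014]
 [ 0.989  0.145  0.011]
 [ 0.013 -0.012 -1.   ]] [-0.41 -0.05 -0.17  1.43 -0.02  1.77 -0.43]
```

```bash
echo '[[[0,0.002,0.04],0,1],[[0,0.002,0.08],0,1],[[0,0.002,0.12],0,1],[[0,0.002,0.15],0,1],[[-0.001,0.003,0.18],0,1],[[-0.001,0.003,0.21],0,1],[[-0.002,0.003,0.237],0,1],[[-0.002,0.003,0.237],0,1],[[0.01,0.003,0.237],0,1],[[0.022,0.003,0.237],0,1],[[0.032,0.003,0.237],0,1],[[0.037,0.003,0.237],0,1],[[0.037,0.003,0.237],0,1]]' | python3 inch.py; python3 t.py w+1.571 w -.102 .064 .208; echo '[[[0,0,0],0,0.9],[[0,0,0],0,0.8],[[0,0,0],0,0.7],[[0,0,0],0,0.6],[[0,0,0],0,0.6],[[0,0,0],0,0.6]]' | python3 inch.py 15
```

```text
time: 48.7
position: [0.4049, 0.2864, 0.2098]
tool_rot: [-2.04, -2.367, -0.002]
ft_force: [-0.3, -0.5, 0.1]
grip_width: 1.0
grip_force: 0.0
pos [0.4049 0.2864 0.2098] yaw 1.719 turn 0.002 j7 -0.51
['w', '-.102', '.064', '.208'] [0.4047 0.2854 0.208 ] [-0.001  -0.0004  0.0018]
time: 49.3
position: [0.4026, 0.2811, 0.2085]
tool_rot: [-2.043, -2.364, 0.015]
ft_force: [-7.7, -8.7, 4.9]
grip_width: 0.623
grip_force: 5.8
```

The grip slipped off the front of the bar. I'll reopen and go 7 mm further back.

```bash
echo '[[[-0.004,0,0],0,0.8],[[-0.006,0,0],0,1],[[-0.006,0,0],0,1],[[0,0,0],0,1],[[0.004,0,0],0,1],[[0.007,0,0],0,1],[[0.007,0,0],0,1],[[0.007,0,0],0,1]]' | python3 inch.py; python3 t.py w+1.571 w -.102 .07 .208;  echo '[[[0,0,0],0,0.9],[[0,0,0],0,0.85],[[0,0,0],0,0.8],[[0,0,0],0,0.75],[[0,0,0],0,0.7],[[0,0,0],0,0.7]]' | python3 inch.py 15;python3 t.py w+1.571 w -.102 .07 .208
```

```text
time: 50.1
position: [0.404, 0.292, 0.2093]
tool_rot: [-2.042, -2.366, 0.0]
ft_force: [0.4, -0.5, 0.1]
grip_width: 0.996
grip_force: 0.0
pos [0.404  0.292  0.2093] yaw 1.717 turn 0.0 j7 -0.52
['w', '-.102', '.07', '.208'] [0.4038 0.2913 0.208 ] [-0.0007 -0.0003  0.0013]
time: 50.7
position: [0.4034, 0.2917, 0.2093]
tool_rot: [-2.042, -2.365, 0.002]
ft_force: [-2.6, -0.6, 1.7]
grip_width: 0.772
grip_force: 15.0
pos [0.4034 0.2917 0.2093] yaw 1.717 turn 0.0 j7 -0.52
['w', '-.102', '.07', '.208'] [0.4038 0.2913 0.208 ] [-0.0004  0.0004  0.0013]
```

```bash
echo '[[[-0.01,0,-0.0015],0,0.7],[[-0.02,0,-0.0022],0,0.7],[[-0.033,0,-0.002],0,0.7],[[-0.047,0,-0.0007],0,0.7],[[-0.06,0,0.0022],0,0.7],[[-0.0735,0,0.0062],0,0.7],[[-0.086,0,0.012],0,0.7],[[-0.098,0,0.0184],0,0.7],[[-0.109,0,0.026],0,0.7],[[-0.1195,0,0.035],0,0.7],[[-0.129,0,0.045],0,0.7],[[-0.1375,0,0.0558],0,0.7],[[-0.145,0,0.067],0,0.7],[[-0.151,0,0.0796],0,0.7],[[-0.156,0,0.092],0,0.7],[[-0.1595,0,0.1057],0,0.7],[[-0.1615,0,0.118],0,0.7],[[-0.1625,0,0.126],0,0.7],[[-0.1627,0,0.13],0,0.7],[[-0.1627,0,0.131],0,0.7]]' | python3 inch.py; python3 t.py w+1.571 w -.102 -.0908 .0745
```

```text
time: 52.7
position: [0.426, 0.1318, 0.0759]
tool_rot: [-2.042, -2.365, 0.001]
ft_force: [-4.7, -2.5, -0.5]
grip_width: 0.769
grip_force: 15.0
pos [0.426  0.1318 0.0759] yaw 1.717 turn 0.0 j7 -0.2
['w', '-.102', '-.0908', '.0745'] [0.4272 0.1322 0.0745] [0.0002 0.0012 0.0013]
```

```bash
echo '[[[0,0,0],0,0.85],[[0,0,0],0,1],[[0,0,0],0,1],[[0,0,-0.03],0,1],[[0,0,-0.07],0,1],[[0,0,-0.11],0,1],[[0,0,-0.15],0,1],[[0,0,-0.2],0,1],[[0,0,-0.25],0,1],[[0,0,-0.3],0,1],[[0,0,-0.34],0,1],[[0,0,-0.37],0,1],[[0,0,-0.37],0,1]]' | python3 inch.py
python3 - <<'E'
from h import *
for n,r,(x0,y0,x1,y1) in(('scene','s3',(360,210,430,250)),('top','t3',(130,255,192,300))):
    im=cams.get_image(n)[:,:,::-1];a=cv2.imread(f'pics/{r}_full.png')
    d=cv2.absdiff(cv2.GaussianBlur(im,(3,3),0),cv2.GaussianBlur(a,(3,3),0)).max(2)[y0:y1,x0:x1]
    print(n,(d>30).sum(),d.size)
    # sleeve dark pixels
    for q in(im,a):
        m=np.argwhere(q[y0:y1,x0:x1].max(2)<50);print(len(m),m.mean(0).round(1) if len(m) else '')
E
python3 t.py w W .4938 .3969 .456 W .4938 .3969 .331
```

```text
time: 54.0
position: [0.4326, 0.129, 0.4519]
tool_rot: [-2.046, -2.37, -0.016]
ft_force: [0.6, -0.2, -0.9]
grip_width: 0.997
grip_force: 0.0
scene 556 2800
30 [20.4 12.4]
22 [21.  13.4]
top 1816 2790
1511 [24.2 17.6]
35 [18.2 48.5]
pos [0.4314 0.1286 0.4472] yaw 1.717 turn -1.57 j7 -0.19
['W', '.4938', '.3969', '.456'] [0.4938 0.3969 0.456 ] [ 0.2564  0.1008 -0.0062]
['W', '.4938', '.3969', '.331'] [0.4938 0.3969 0.331 ] [0.2548 0.1018 0.1188]
```

Converted, -1.571 rad / 3.1416 = -0.5001.

```bash
echo '[[[0,0.02,-0.006],-0.0446,0.8],[[0,0.04,-0.006],-0.0891,0.6],[[0,0.06,-0.006],-0.1337,0.42],[[0,0.08,-0.006],-0.1783,0.42],[[0.02,0.1,-0.006],-0.2228,0.42],[[0.04,0.101,-0.006],-0.2674,0.42],[[0.07,0.101,-0.006],-0.3119,0.42],[[0.1,0.101,-0.006],-0.3565,0.42],[[0.13,0.101,-0.006],-0.4011,0.42],[[0.16,0.101,-0.006],-0.4456,0.42],[[0.19,0.101,-0.006],-0.5001,0.42],[[0.22,0.101,-0.006],-0.5001,0.42],[[0.245,0.101,-0.006],-0.5001,0.42],[[0.256,0.101,-0.006],-0.5001,0.42],[[0.256,0.101,-0.006],-0.5001,0.42],[[0.256,0.101,-0.006],-0.5001,0.42]]' | python3 inch.py; python3 t.py w W .4938 .3969 .44 W .4938 .3969 .331; python3 st.py
```

```text
time: 55.7
position: [0.494, 0.395, 0.4539]
tool_rot: [0.227, -3.122, -0.016]
ft_force: [0.4, -0.4, 0.5]
grip_width: 0.42
grip_force: 0.0
pos [0.494  0.395  0.4539] yaw -2.996 turn -0.001 j7 0.96
['W', '.4938', '.3969', '.44'] [0.4938 0.3969 0.44  ] [-0.0002  0.0018  0.0139]
['W', '.4938', '.3969', '.331'] [0.4938 0.3969 0.331 ] [-0.0014  0.0005  0.1229]
[0.494 0.395 0.454] [[-0.989 -0.145 -0.013]
 [-0.145  0.989  0.01 ]
 [ 0.011  0.011 -1.   ]] [-0.55  0.31 -0.23  1.02  0.06  1.82  0.96]
```

```bash
echo '[[[0,0.002,0.03],0,0.42],[[0,0.002,0.06],0,0.42],[[-0.001,0.001,0.09],0,0.42],[[-0.001,0.001,0.115],0,0.42],[[-0.001,0.001,0.123],0,0.42],[[-0.001,0.001,0.123],0,0.42]]' | python3 inch.py; echo '[[[0,0,0],0,0.3],[[0,0,0],0,0.2],[[0,0,0],0,0.05],[[0,0,0],0,0.05],[[0,0,0],0,0.05]]' | python3 inch.py 25; python3 t.py w w 0 -.09 .157
python3 -c "
import numpy as np
f=lambda t:np.array([-.215*np.cos(t)+.049*np.sin(t),.215*np.sin(t)+.049*np.cos(t)])
for t in [1.4,1.3,1.2,1.1,1,.9,.8,.7,.6,.5,.4,.3,.2,.1,.05,0]:
    d=f(t)-f(1.51);print(t,'dy %.4f dz %.4f'%(d[0]+.011*d[1],-d[1]+.011*d[0]))"
```

```text
time: 56.3
position: [0.4932, 0.3969, 0.3308]
tool_rot: [0.226, -3.121, -0.016]
ft_force: [-0.2, -0.7, -0.3]
grip_width: 0.423
grip_force: 0.0
time: 56.8
position: [0.4932, 0.3983, 0.3323]
tool_rot: [0.228, -3.123, -0.018]
ft_force: [0.1, -2.0, 2.5]
grip_width: 0.127
grip_force: 25.0
pos [0.4932 0.3983 0.3323] yaw -2.996 turn 0.0 j7 0.96
['w', '0', '-.09', '.157'] [0.528  0.1479 0.157 ] [ 0.0004 -0.255   0.1722]
1.4 dy -0.0241 dz -0.0029
1.3 dy -0.0461 dz -0.0032
1.2 dy -0.0681 dz -0.0013
1.1 dy -0.0897 dz 0.0028
1 dy -0.1109 dz 0.0090
0.9 dy -0.1313 dz 0.0173
0.8 dy -0.1508 dz 0.0276
0.7 dy -0.1692 dz 0.0397
0.6 dy -0.1862 dz 0.0537
0.5 dy -0.2018 dz 0.0693
0.4 dy -0.2158 dz 0.0864
0.3 dy -0.2279 dz 0.1047
0.2 dy -0.2382 dz 0.1242
0.1 dy -0.2465 dz 0.1447
0.05 dy -0.2499 dz 0.1552
0 dy -0.2527 dz 0.1658
```

```bash
echo '[[[0,-0.012,-0.0015],0,0.05],[[0,-0.024,-0.0029],0,0.05],[[0,-0.035,-0.003],0,0.05],[[0,-0.046,-0.0032],0,0.05],[[0,-0.057,-0.0023],0,0.05],[[0,-0.068,-0.0013],0,0.05],[[0,-0.079,0.001],0,0.05],[[0,-0.09,0.003],0,0.05],[[0,-0.1,0.006],0,0.05],[[0,-0.111,0.0092],0,0.05],[[0,-0.121,0.0133],0,0.05],[[0,-0.1315,0.018],0,0.05],[[0,-0.1415,0.023],0,0.05],[[0,-0.151,0.0283],0,0.05],[[0,-0.16,0.0345],0,0.05],[[0,-0.1695,0.0407],0,0.05],[[0,-0.178,0.0478],0,0.05],[[0,-0.1868,0.055],0,0.05],[[0,-0.195,0.063],0,0.05],[[0,-0.195,0.063],0,0.05]]' | python3 inch.py; python3 t.py w w 0 -.09 .157
```

```text
time: 58.8
position: [0.5205, 0.2044, 0.2638]
tool_rot: [0.226, -3.12, -0.016]
ft_force: [-0.2, -3.9, -2.6]
grip_width: 0.126
grip_force: 25.0
pos [0.5205 0.2044 0.2638] yaw -2.997 turn -0.002 j7 1.29
['w', '0', '-.09', '.157'] [0.528  0.1479 0.157 ] [-0.0006 -0.0582  0.1061]
```

```bash
echo '[[[0,-0.0078,0.008],0,0.05],[[0,-0.015,0.0165],0,0.05],[[0,-0.0218,0.0255],0,0.05],[[0,-0.028,0.035],0,0.05],[[0,-0.034,0.044],0,0.05],[[0,-0.0392,0.054],0,0.05],[[0,-0.0442,0.064],0,0.05],[[0,-0.0484,0.0745],0,0.05],[[0,-0.0515,0.082],0,0.05],[[0,-0.0535,0.088],0,0.05],[[0,-0.055,0.093],0,0.05],[[0,-0.0565,0.098],0,0.05],[[0,-0.0575,0.102],0,0.05],[[0,-0.0582,0.1055],0,0.05],[[0,-0.0585,0.108],0,0.05],[[0,-0.0585,0.108],0,0.05]]' | python3 inch.py; python3 t.py w w 0 -.09 .157
```

```text
time: 60.4
position: [0.5285, 0.148, 0.1562]
tool_rot: [0.227, -3.123, -0.016]
ft_force: [0.9, -5.8, -2.6]
grip_width: 0.126
grip_force: 25.0
pos [0.5285 0.148  0.1562] yaw -2.996 turn -0.001 j7 1.4
['w', '0', '-.09', '.157'] [0.528  0.1479 0.157 ] [ 0.0005 -0.0001 -0.0008]
```

```bash
echo '[[[0,0,0.001],0,0.05],[[0,0,0.002],0,0.05],[[0,0,0.003],0,0.05],[[0,0,0.003],0,0.05]]' | python3 inch.py; echo '[[[0,0,0.001],0,0.05],[[0,0,0.002],0,0.05],[[0,0,0.003],0,0.05],[[0,0,0.003],0,0.05]]' | python3 inch.py
```

```text
time: 60.8
position: [0.5286, 0.148, 0.1556]
tool_rot: [0.227, -3.123, -0.016]
ft_force: [-1.8, -8.1, 7.7]
grip_width: 0.126
grip_force: 25.0
time: 61.2
position: [0.5287, 0.148, 0.1553]
tool_rot: [0.227, -3.125, -0.016]
ft_force: [-8.0, -10.4, 20.5]
grip_width: 0.127
grip_force: 25.0
```

Force builds while the position holds, so the lid is on the rim. I'll ease off, release and retreat.

```bash
echo '[[[0,0,-0.003],0,0.05],[[0,0,-0.004],0,0.2],[[0,0,-0.004],0,0.42],[[0,0,-0.004],0,0.45],[[0,0,-0.004],0,0.45],[[0,0,-0.03],0,0.45],[[0,0,-0.06],0,0.45],[[0,0,-0.1],0,0.45],[[0,0,-0.14],0,0.45],[[0,-0.03,-0.17],0,0.45],[[0,-0.03,-0.17],0,0.45],[[0,-0.03,-0.17],0,0.45]]' | python3 inch.py
python3 - <<'E'
from h import *
for n,r in(('scene','s1'),('scene','s0'),('top','t10')):
    im=cams.get_image(n)[:,:,::-1];cv2.imwrite(f'pics/end_{n}.png',im)
    if n=='scene':
        a=cv2.imread(f'pics/s0_full.png')
        d=cv2.absdiff(cv2.GaussianBlur(im,(3,3),0),cv2.GaussianBlur(a,(3,3),0)).max(2)>35
        print('lid front-far corner',d[270:360,305:420].mean(),'board', end=' ')
    b=cv2.imread('pics/'+('t10' if n=='top' else 's10')+'_full.png')
    d=cv2.absdiff(cv2.GaussianBlur(im,(3,3),0),cv2.GaussianBlur(b,(3,3),0)).max(2)>35
    print(n,'vs placed', d[160:260,180:300].mean() if n=='scene' else d[175:295,300:390].mean())
s=monitor.get_state();print(s['ft_force'],s['time'])
E
```

```text
time: 62.4
position: [0.5345, 0.1186, 0.3213]
tool_rot: [0.228, -3.123, -0.02]
ft_force: [-0.1, 0.2, -0.7]
grip_width: 0.444
grip_force: 0.0
lid front-far corner 0.0 board scene vs placed 0.0
lid front-far corner 0.0 board scene vs placed 0.0
top vs placed 0.0
[-0.41374961 -0.21972176 -0.74733532] 62.55
```

```bash
python3 -c "
from bench import ctrl, cams, monitor, close_job
print(close_job())"
```

```text
the job is handed in; nothing more can be done
None
```

I handed the job in at about 63 s: both valves are in the board, the stay is folded and the lid is shut, all checked against camera images and force readings, but the hand-in returned no verdict.

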